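# Throw the sheet press over its dead point with the extension bar

## Robot

A 6-joint arm with a two-finger parallel gripper is mounted at the origin on a cart in front of the work surface, level with it; the furniture and walls round the work are solid. World frame = base frame: x ahead of the robot, y to its left, z up, the work surface at z = 0. Lengths are in mm, angles in rad, forces in N, time in s.
With the tool pointing down it reaches from about 400 to 925 mm from the base axis. Payload 12.5 kg.
Tool frame: the origin (TCP) lies between the finger pads; the fingertips stand 25 mm ahead of it and the grasp point (between the pads) lies 6 mm ahead of it; z points along the fingers, y is the line along which they close (so a half turn about z gives the same grasp; the last joint's range is limited). The gripper opens to 95 mm and grips with 3 to 60 N. Pads are 20 mm wide; open, the fingers measure 119 mm over their backs; the gripper's body (75 mm by 180 mm) begins 59 mm behind the grasp point.
Start: joints at [1.131, 0.491, 1.559, -0, 1.092, -0.106], TCP at [204.755, 590.525, 239.661] pointing down, gripper open.
Joint ranges: [-3.1, 3.1], [-0.84, 2.19], [0.05, 2.79], [-1.13, 4.28], [0.06, 2.93], [-2.69, 2.69]. Speed limits (rad/s): [2.22, 2.22, 2.79, 3.14, 3.14, 3.14].

## Interface

Orientations are given as [roll, pitch, yaw] about the fixed x, y, z axes, in that order (R = Rz(yaw) Ry(pitch) Rx(roll)).
In Python, from cell import state, read_camera, job_done, cut_out gives the robot as it stands. The module is installed in compiled form; this text tells all that it offers.
- The arm moves only by the tool jog_arm, never from a script. Its argument "motion" is a list of rows, each a list of 2 entries, a list of its own where there are three numbers: the shift along the tool's x, y, z in mm, then the turn about the tool's z in rad. A call has 1 to 5 rows; each row is the pose to reach, as a shift and turn from the pose commanded when the call began, along the tool's axes at that moment; what a row does not reach only later rows make up. A row lasts 1/10 s, in which the tool goes at most 50 mm and 8.59 degrees, less where a joint would pass 70% of its speed; a pose out of reach is approached as far as the arm can. A call with a gripper value outside its range is refused whole. "grip" is the closure, from 0 (fully open) to 1 (shut), set as the call begins (left out, the last holds). The fingers move at their own pace and stop on an object; the grip force is fixed at half the most. Time passes only in rows, so rows that repeat a pose let the fingers close. It gives the time, the measured TCP pose, the force, the opening and the grip force at its end, in the units of the state.
- state(): the state, without advancing time (a new reading comes with each control period).
- read_camera(name): name is "scene" or "top"; returns a dict with "img" (420x560x3 uint8, blue, green, red), "vertical_fov" (degrees; the focal length in pixels is half the picture's height over the tangent of half this angle, whatever the lens; pixels are square), "cx", "cy" (the principal point, pixels), "extrinsics" (4x4, takes a point from camera to world coordinates). Camera axes: x right, y up, looking along -z (the intrinsics and any distortion apply to the point x, -y, -z); pixel columns grow to the right and rows downward; lengths in mm; the calibration is good to about 2 mm. A picture is of the moment at which its call begins. There is no depth.
- job_done(): hands the job in; it is judged then, once.
Trained networks look in a picture, given as the dict that the camera call returned (one of the last four; its "shot" number tells which), for a name from the list of things; names that differ only in an ending like _2 or _b are one class to them, and where a whole thing is asked for, a point or a joint stands for the part that bears it (a point fixed in the world has none). Each returns a list of dicts, best first, with "p" (0 to 1); they miss things now and then, are a little off and sometimes report something else, mostly with a low value. They report only what shows in the picture. A call takes as long as a camera call.
- cut_out(name, picture): "region" (420x560 bool, what is visible of it) and "box" ([left, top, right, bottom] in pixels, round what is visible of it).
The state is a dict: "t": time; "joints": joint angles; "qvel": joint speeds; "tau": joint torques, N m; "eef_pos": TCP position; "tcp_rot": TCP orientation; "ft_force": force on the tool from outside, world axes, zero at the start; "moment": the same for the moment, N m; "opening": opening from 0.0 (shut) to 1.0 (fully open); "grip_force": force on a finger pad.
Only numpy, scipy, OpenCV 4.12 (cv2) and the standard library are available. Lean on these libraries where they do the work, as an engineer would, in place of code of your own. Each camera call takes 0.05 s, during which the arm holds its last target. There are 200 camera calls.

## Task

Clamp the stack of sleeve blanks in the small green press: slip the loose extension bar fully onto the raised press handle and, pushing only on the bar and never on the handle itself, swing the handle down past its dead point until it stays down on its stop. Then draw the bar off, lay it over the pair of spring clips on the press's board, press it down until it snaps home, stop pushing and let go. Leave the stack where it lies and do not disturb the things standing about.

Things in the scene. Friction and masses are not known exactly. Their poses are not given: they have to be found in the camera images.
- press: A small portal press screwed on a fixed plywood board: green crosshead 142 mm wide (y), 76 to 100 mm up, on two 16 mm steel posts at y = -54 and +54 mm. Origin on the table under the handle's hinge; x level, the way the handle points in plan; y along the hinge, level, towards the two spring clips; z up. The board, 15 mm thick, spans x -88 to +75 mm, y -75 to +175 mm.
- press_pivot (a point): The hinge of the press handle, 174 mm above the table, between two green lug plates that reach 15 mm above it and 26 mm to either side in x. Axes as press; the hinge axis is y. The open handle rises from here in the x-z plane.
- press_lever (a joint): The handle's turn about the hinge, rad: 0 open (42 degrees above level), 0.73 dead point (handle level), 0.87 thrown, on its stop (8 degrees below level). A spring drives it back to open before the dead point and holds it on the stop beyond it. Resistance peaks at about 1.4 N m near 0.37 rad: some 9 N at the grip of the fitted bar.
- handle_root (a point): The handle's shoulder (a collar 24 mm thick), where the fitted bar's mouth comes to rest: on the handle's axis, 45 mm out from press_pivot. x points out along the handle, 42 degrees above level when open; y as press. From here outward the handle is a round steel rod 14 mm thick, 50 mm long, with a ball-shaped end.
- handle_tip (a point): The ball-shaped end of the handle's rod, 50 mm out from handle_root and 95 mm from press_pivot; same axes as handle_root.
- bar_grip (a point): Centre of the red grip (44 mm long, 20 x 20 mm square) of the loose steel extension bar, 200 mm long, 0.2 kg, lying on the table at first with this point 12 mm up. x runs along the bar, away from its socket. A bare round shank 14 mm thick shows from x -52 to -22 and +22 to +70 mm; a black 24 mm square cap ends the bar at +83 mm.
- bar_mouth (a point): Centre of the open mouth of the bar's socket, on the bar's axis, 117 mm from bar_grip (at its x = -117 mm); same axes. The socket is a square tube, 24 mm outside, 18 mm inside, 58 mm deep. Fully fitted, this point lies at handle_root and the bar's x along the handle's x.
- bar: The extension bar as a whole; its origin is on its underside, 12 mm beneath bar_grip; same axes.
- clip_seat (a point): Where bar_grip lies with the bar home in the two spring clips: 42 mm above the table, 27 mm above the board, 145 mm in y from the hinge. x along the bar, level, as press (the bar may lie either way round). The clips, 16 mm wide, stand 41 mm to either side along x and take the bare shank; the grip hangs free between them.
- bar_clip: The pair of spring clips; origin on the table beneath clip_seat, same axes. Sprung steel jaws with flared lips 18 mm above clip_seat take the shank from above: pressed straight down, the bar meets them when about 11 mm above its seat, resists up to about 12 N, then snaps down onto sprung rubber rests and is held.
- stack: The stack of white sleeve blanks lying on the board under the foot of the press; origin at the centre of its underside.
- stack_centre (a point): Centre of the stack of white sleeve blanks, 130 x 66 x 21 mm, x along its length.
- press_foot: The foot of the press, an aluminium and rubber plate 70 x 60 x 15 mm; origin at the centre of its underside, about 6 mm above the stack when open. It nips the stack when the handle is thrown.
- glue_centre (a point): Mid-height of an upright glue stick, white with an orange label, 27 mm thick, 97 mm tall: a bystander. z is up.
- tape: A roll of packing tape lying flat, 108 mm across, 48 mm high: a bystander; origin at the centre of its underside.
- bowl: A steel bowl of soap trimmings, 121 mm across, 37 mm high: a bystander; origin at the centre of its underside.

How it is judged:
By the outcome, as a careful person would: the job done as asked, in the order asked, and still so for the second after the job is handed in, with the robot touching nothing.
It also fails if it takes over 50 s, if anything falls off the work surface, if the arm or the gripper's body presses on something with over 40 N, if the wrist force passes 120 N, or if a joint passes its speed limit or range.

## Working session

There is one attempt and no reset: what is moved stays moved. The work goes in short steps, Python scripts to look and compute and a tool call to move; the robot and the scene stay as the last step left them, time stands still between calls to the robot, and variables do not carry over. Pictures are saved under pics/ and viewed, at most 10 in all, crops included, and the job is handed in when it is done.

Besides the shell and the picture viewer there is one more tool, called after "Emit:" by a JSON object that holds its "method" and its "body", one argument or row to a line. jog_arm: Moves the arm, as the interface text tells. Its arguments: {"type":"object","properties":{"motion":{"type":"array"},"grip":{"type":"number"}},"required":["motion"]}

```bash
mkdir -p pics
cat > h.py <<'E'
import numpy as np, cv2
from cell import *
def fl(p): return p["img"].shape[0]/2/np.tan(np.radians(p["vertical_fov"])/2)
def ray(p,u,v):
    f=fl(p);E=np.array(p["extrinsics"]);d=E[:3,:3]@np.array([(u-p["cx"])/f,-(v-p["cy"])/f,-1.]);return E[:3,3],d
def atz(p,u,v,z):
    o,d=ray(p,u,v);return o+d*(z-o[2])/d[2]
def proj(p,X):
    E=np.array(p["extrinsics"]);c=E[:3,:3].T@(np.array(X,float)-E[:3,3]);f=fl(p);return np.array([p["cx"]-f*c[0]/c[2],p["cy"]+f*c[1]/c[2]])
E
python3 - <<'E'
from h import *
for n in ("scene","top"):
    p=read_camera(n);cv2.imwrite(f"pics/{n}0.png",p["img"]);print(n,{k:v for k,v in p.items() if k!="img"})
    for o in ("press","bar","bar_clip","stack","glue_centre","tape","bowl","bar_grip","press_lever"):
        try:
            for r in cut_out(o,p)[:2]:
                m=r["region"].astype(np.uint8);ys,xs=np.nonzero(m)
                print(o,round(r["p"],2),r["box"],m.sum(),xs.mean().round(1),ys.mean().round(1),[np.round(a,1).tolist() if not np.isscalar(a) else a for a in cv2.minAreaRect(np.c_[xs,ys].astype(np.float32))], atz(p,xs.mean(),ys.mean(),12).round())
        except Exception as e: print(o,e)
s=state();print(s)
E
```

```text
scene {'vertical_fov': 45.97398615088588, 'cx': 275.58911504749375, 'cy': 211.92597346940343, 'extrinsics': array([[-8.82263381e-01,  3.43319835e-01, -3.22091319e-01,
         1.89803205e+02],
       [-4.70726353e-01, -6.51083545e-01,  5.95404835e-01,
         3.15161749e+02],
       [-5.29406795e-03,  6.76920755e-01,  7.36036863e-01,
         9.39462448e+02],
       [ 0.00000000e+00,  0.00000000e+00,  0.00000000e+00,
         1.00000000e+00]]), 'shot': 1}
press 0.9 [241.7, 191.1, 366.6, 316.8] 6622 303.5 258.4 [[295.8, 254.3], [125.9, 77.1], 45.0] [ 468. -335.   12.]
bar 0.6 [150.1, 328.0, 251.4, 340.1] 1151 206.0 333.8 [[200.5, 334.1], [97.1, 15.3], 0.6365935802459717] [562. -64.  12.]
bar 0.47 [309.7, 262.1, 344.6, 305.6] 332 326.2 287.5 [[325.8, 285.2], [17.0, 48.8], 45.0] [ 388. -286.   12.]
bar_clip 0.78 [308.8, 263.2, 346.5, 308.2] 394 327.3 286.6 [[326.5, 284.9], [17.2, 51.7], 46.005088806152344] [ 387. -289.   12.]
stack 0.86 [256.9, 247.5, 301.6, 274.8] 639 275.1 259.2 [[277.1, 254.5], [30.0, 36.6], 49.398704528808594] [ 526. -302.   12.]
stack 0.74 [152.9, 323.1, 249.8, 34
[... 3148 characters left out ...]
-306.   12.]
{'t': 1.0, 'joints': array([ 1.13139888e+00,  4.90913935e-01,  1.55889200e+00, -7.58796035e-06,
        1.09170780e+00, -1.05621141e-01]), 'qvel': array([-5.45656159e-05, -8.16074836e-04,  9.23229824e-04, -2.23022059e-03,
       -3.02796758e-04,  1.42079746e-03]), 'tau': array([ 6.78875986e-04, -6.12483788e+01, -2.58423972e+01,  6.93540042e-02,
        4.44964017e-02, -4.44094928e-05]), 'eef_pos': array([204.75832431, 590.52585432, 239.65503944]), 'tcp_rot': array([3.14151489e+00, 1.50158820e-05, 2.80781984e+00]), 'ft_force': array([ 0.84206407, -0.27667989,  0.22265034]), 'moment': array([ 0.05001422, -0.00310382,  0.01520642]), 'grip_force': 0.0, 'opening': 0.9997465009235281}
```

View pics/scene0.png

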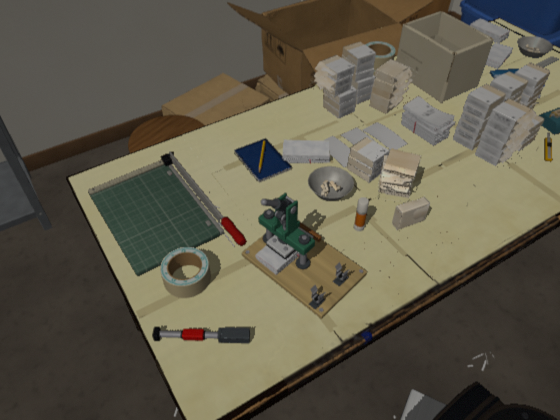

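View pics/top0.png

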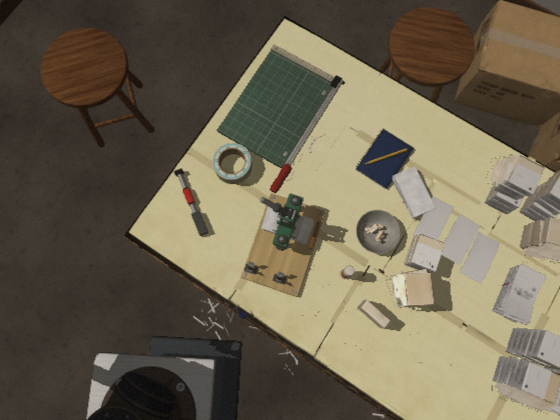

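The scene view has the bar at (157–250, 334), socket at the right end. The press's handle tip is near (264,201) and the clips are at (317,295) and (341,270). In the top view the bar runs from its cap at (179,171) to its mouth at (204,234), and the clips are at (250,268) and (281,278).

```bash
cat > fit.py <<'E'
from h import *
from scipy.optimize import least_squares
ps={n:read_camera(n) for n in ("scene","top")}
C=[[-88,175,15],[75,175,15],[75,-75,15],[-88,-75,15]]
obs=[("scene",1,(321,312)),("scene",0,(366,270)),("scene",2,(243,257)),("top",1,(244,278)),("top",0,(301,296))]
def T(q,X): c,s=np.cos(q[2]),np.sin(q[2]);return np.array([q[0]+c*X[0]-s*X[1],q[1]+s*X[0]+c*X[1],X[2]])
r=least_squares(lambda q:np.concatenate([proj(ps[n],T(q,C[i]))-o for n,i,o in obs]),[500,-330,1.25])
print(r.x,r.fun.reshape(-1,2).round(1).tolist())
q=r.x
a=np.radians(42);
pts={"piv":[0,0,174],"root":[45*np.cos(a),0,174+45*np.sin(a)],"tip":[95*np.cos(a),0,174+95*np.sin(a)],"c1":[41,145,42],"c2":[-41,145,42],"b0":C[0],"b1":C[1],"b2":C[2],"b3":C[3],"h1":[0,71,100],"h2":[0,-71,100],"g":[0,0,189]}
tiles=[]
for n,(x0,y0) in (("scene",(240,185)),("top",(235,190))):
    p=ps[n];k=4 if n=="scene" else 4
    im=cv2.resize(p["img"][y0:y0+135,x0:x0+(130 if n=="scene" else 100)],None,fx=k*.87*1.0,fy=k*.87,interpolation=cv2.INTER_CUBIC)
    for m,X in pts.items():
        u=(proj(p,T(q,X))-[x0,y0]+.5)*k*.87;cv2.circle(im,tuple(int(v) for v in u),3,(0,0,255),1);cv2.putText(im,m,(int(u[0])+4,int(u[1])),0,.35,(255,0,255),1)
    tiles.append(im)
    hsv=cv2.cvtColor(p["img"],cv2.COLOR_BGR2HSV);red=(((hsv[...,0]<8)|(hsv[...,0]>172))&(hsv[...,1]>150)&(hsv[...,2]>70))
    m=cut_out("bar",p)[0]["region"]
    ys,xs=np.nonzero(red&cv2.dilate(m.astype(np.uint8),np.ones((5,5))).astype(bool));print(n,"red",len(xs),atz(p,xs.mean(),ys.mean(),15).round(1))
    ys,xs=np.nonzero(m);W=np.array([atz(p,u,v,15)[:2] for u,v in zip(xs,ys)]);c=W.mean(0);d=np.linalg.svd(W-c)[2][0];t=(W-c)@d;print(" dir",np.arctan2(d[1],d[0]),"ends",c+d*t.min(),c+d*t.max())
cv2.imwrite("pics/fit.png",np.hstack(tiles))
E
python3 fit.py
```

```text
[ 516.01355105 -332.85372295    1.33732712] [[3.2, 2.4], [1.7, -2.4], [-2.9, -3.9], [-2.2, -0.4], [-1.2, -1.0]]
scene red 227 [585.  -49.4  15. ]
 dir -2.683816380857522 ends [661.30867456 -13.12879718] [ 479.49761332 -102.70387593]
top red 101 [584.  -51.9  15. ]
 dir -2.679663874780871 ends [659.7969784  -16.20553467] [ 475.47695464 -107.96986769]
```

View pics/fit.png

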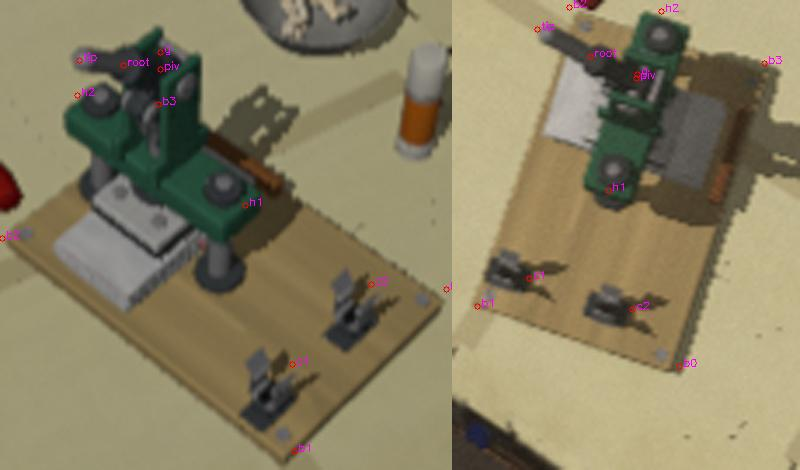

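```bash
python3 - <<'E'
s=open('fit.py').read()
i=s.index('obs=');j=s.index('def T')
s=s[:i]+'''a=np.radians(42);TIP=[95*np.cos(a),0,174+95*np.sin(a)]
C+=[[41,145,42],[-41,145,42],TIP]
obs=[("scene",1,(321.9,318.6)),("scene",0,(366.7,272.6)),("scene",2,(241.5,254)),("top",1,(245,279)),("top",0,(300.5,296.6)),("top",3,(327.8,210)),("top",2,(273.2,194.3)),("scene",4,(317,295)),("scene",5,(340.8,275)),("top",4,(249.5,267.5)),("top",5,(280.3,277.3)),("scene",6,(264.4,201.7)),("top",6,(261.7,200.6))]
'''+s[j:]
s=s.replace('[500,-330,1.25])','[500,-330,1.25],loss="soft_l1")')
open('fit.py','w').write(s)
E
python3 fit.py
```

```text
[ 511.95379514 -331.68233943    1.27414662] [[-1.2, -1.0], [1.6, 0.3], [-0.1, -2.2], [-7.0, -2.9], [-5.8, 0.5], [-2.9, 1.5], [-3.2, -2.2], [4.5, -2.6], [5.3, -4.7], [3.7, 1.5], [1.8, 2.4], [-2.1, 0.2], [-2.6, -2.6]]
scene red 227 [585.  -49.4  15. ]
 dir -2.677062247725171 ends [660.6155882  -12.90745006] [ 480.21409957 -103.30735467]
top red 101 [584.  -51.9  15. ]
 dir -2.6734747512670447 ends [657.75968875 -15.86710733] [ 477.84095433 -106.83409533]
```

View pics/fit.png

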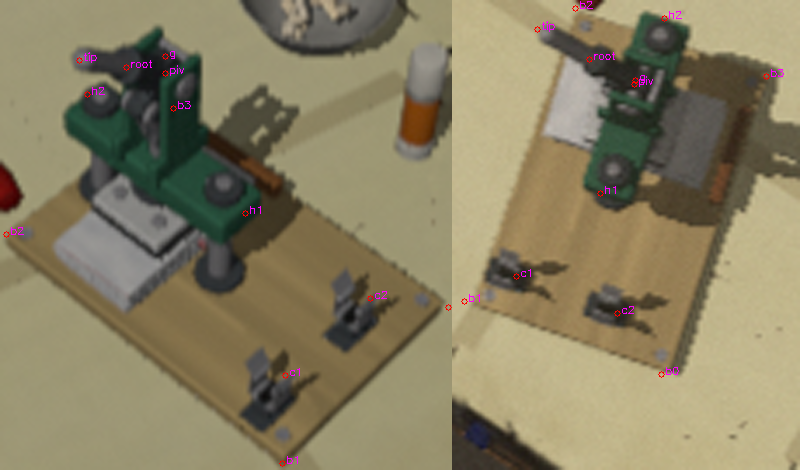

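Run:
```python
from h import *
ps={n:read_camera(n) for n in ("scene","top")}
def tri(a,b):
    o1,d1=ray(ps["scene"],*a);o2,d2=ray(ps["top"],*b)
    s=np.linalg.lstsq(np.c_[d1,-d2],o2-o1,rcond=None)[0];A=o1+s[0]*d1;B=o2+s[1]*d2
    return ((A+B)/2).round(1),round(np.linalg.norm(A-B),1)
for n,a,b in (("c1",(317,294),(251.4,268.2)),("c2",(340.6,274.5),(279.5,277)),("tip",(264.4,201.7),(261.7,200.6)),("bolt-",(269,213.7),(295,200.6)),("bolt+",(304.4,238.2),(281.3,238.9)),("b0",(366.7,272.6),(300.5,296.6)),("b1",(321.9,318.6),(245,279))): print(n,*tri(a,b))
s=ps["top"]["img"][245:305,235:310];c=ps["scene"]["img"][255:325,300:372]
cv2.imwrite("pics/z.png",np.hstack([cv2.resize(s,(400,320),interpolation=2),cv2.resize(c,(329,320),interpolation=2)]))
```

```text
c1 [ 390.2 -244.5   38.4] 5.5
c2 [ 369.5 -321.1   29.6] 1.0
tip [ 529.4 -270.   233.4] 3.5
bolt- [ 565.5 -350.9  101.6] 3.4
bolt+ [ 461.3 -320.5  105.1] 2.6
b0 [ 323.9 -380.8   -7.9] 3.5
b1 [ 365.5 -225.5  -15.5] 7.0
```

View pics/z.png

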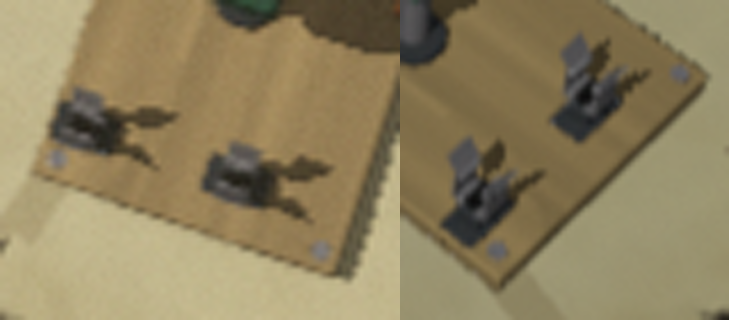

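```bash
cat > fit2.py <<'E'
from h import *
from scipy.optimize import least_squares
ps={n:read_camera(n) for n in ("scene","top")}
a=np.radians(42)
def T(q,X): c,s=np.cos(q[2]),np.sin(q[2]);return np.array([q[0]+c*X[0]-s*X[1],q[1]+s*X[0]+c*X[1],X[2]])
def P(q): return {"b0":[-88,175,15],"b1":[75,175,15],"b2":[75,-75,15],"b3":[-88,-75,15],"c1":[q[3]+41,145,42],"c2":[q[3]-41,145,42],"tip":[95*np.cos(a),0,174+95*np.sin(a)],"p":[0,54,104],"m":[0,-54,104]}
obs={"scene":{"b0":(367.2,272),"b1":(321.9,317.6),"b2":(241.5,254),"c1":(317,294),"c2":(340.6,275),"tip":(264.4,201.7),"m":(269,213.7),"p":(304.4,238.2)},
"top":{"b0":(298.8,296.6),"b1":(241.6,277.8),"b3":(327.8,210),"c1":(252,268),"c2":(279.8,278),"tip":(261.7,200.6),"m":(295,200.6),"p":(281.3,238.9)}}
f=lambda q:np.concatenate([proj(ps[n],T(q,P(q)[k]))-np.array(o)+q[4+2*(n=="top"):6+2*(n=="top")] for n in obs for k,o in obs[n].items()]+[q[4:]*.7])
r=least_squares(f,[513,-335,1.29,15,0,0,0,0],loss="soft_l1");print(r.x.round(3));print(f(r.x)[:-4].reshape(-1,2).round(1).tolist())
q=r.x;print("seat",T(q,[q[3],145,42]),"tip",T(q,P(q)["tip"]))
for b in (0,10,20,30): g=T(q,[(162+b)*np.cos(a),0,174+(162+b)*np.sin(a)]);print("grip drawn back",b,g.round(1))
E
python3 fit2.py
```

```text
[ 5.12420e+02 -3.35639e+02  1.29600e+00  1.65770e+01 -1.01400e+00
  1.06500e+00  9.54000e-01  3.15000e-01]
[[0.9, -0.8], [0.1, -1.1], [-0.5, -1.6], [0.4, 2.1], [0.9, -1.7], [-1.7, 0.3], [-0.0, 0.9], [-0.0, 1.6], [-0.1, 0.6], [-0.1, -0.4], [-0.9, 0.9], [-1.3, -0.1], [0.1, -0.0], [-0.2, -1.8], [0.6, -0.1], [1.0, 0.2]]
seat [ 377.35329372 -280.35160965   42.        ] tip [ 531.57052649 -267.68758575  237.5674076 ]
grip drawn back 0 [ 545.1 -219.8  282.4]
grip drawn back 10 [ 547.1 -212.6  289.1]
grip drawn back 20 [ 549.1 -205.5  295.8]
grip drawn back 30 [ 551.1 -198.3  302.5]
```

Emit:
{"method": "jog_arm", "body": {
  "motion": [
    [[0, 0, 0], 0]
  ],
  "grip": 0.6
}}

```text
t: 1.7
eef_pos: [204.7, 590.5, 239.7]
tcp_rot: [3.142, 0.0, 2.808]
ft_force: [-0.9, 0.3, -0.3]
opening: 0.96
grip_force: 0.0
```

Two-camera fit: press at (512,−336) with yaw 1.296, clip seat at (377,−280), residuals about 1 px. The bar's grip is at (584,−51) and it points 0.463 rad. The tool can't tilt, so I'll take the shank near the cap and let the bar hang mouth-down by pivoting in the pads.

Emit:
{"method": "jog_arm", "body": {
  "motion": [
    [[-600, -449, 60], 2.345],
    [[-600, -449, 60], 2.345],
    [[-600, -449, 60], 2.345],
    [[-600, -449, 60], 2.345],
    [[-600, -449, 60], 2.345]
  ],
  "grip": 0.55
}}

```text
t: 2.2
eef_pos: [345.1, 382.4, 219.8]
tcp_rot: [3.141, -0.0, 2.052]
ft_force: [-0.0, 0.3, -0.9]
opening: 0.552
grip_force: 0.0
```

Emit:
{"method": "jog_arm", "body": {
  "motion": [
    [[-496, 56, 60], 1.59],
    [[-496, 56, 60], 1.59],
    [[-496, 56, 60], 1.59],
    [[-496, 56, 60], 1.59],
    [[-496, 56, 60], 1.59]
  ]
}}

```text
t: 2.7
eef_pos: [485.3, 177.3, 189.8]
tcp_rot: [3.141, -0.0, 1.302]
ft_force: [1.3, 1.0, -0.8]
opening: 0.45
grip_force: 0.0
```

Emit:
{"method": "jog_arm", "body": {
  "motion": [
    [[-163, 191, 90], 0.84],
    [[-163, 191, 90], 0.84],
    [[-163, 191, 90], 0.84],
    [[-163, 191, 90], 0.84],
    [[-163, 191, 90], 0.84]
  ]
}}

```text
t: 3.2
eef_pos: [618.5, -16.8, 104.8]
tcp_rot: [3.142, -0.0, 0.551]
ft_force: [0.9, 0.4, 0.8]
opening: 0.449
grip_force: 0.0
```

Run:
```python
from h import *
p=read_camera("scene")
x0,y0=110,240
cv2.imwrite("pics/a1.png",cv2.resize(p["img"][y0:y0+130,x0:x0+170],None,fx=4,fy=4,interpolation=2))
s=state();print(s["eef_pos"],s["tcp_rot"])
print("tcp px",(proj(p,s["eef_pos"])-[x0,y0])*4, "tgt", (proj(p,[625.7,-30.5,12])-[x0,y0])*4)
```

```text
[621.23211145 -21.97714742 102.23428969] [3.14064837e+00 1.05956991e-04 5.39022887e-01]
tcp px [211.8094922  300.16074827] tgt [244.80039179 374.85131639]
```

View pics/a1.png

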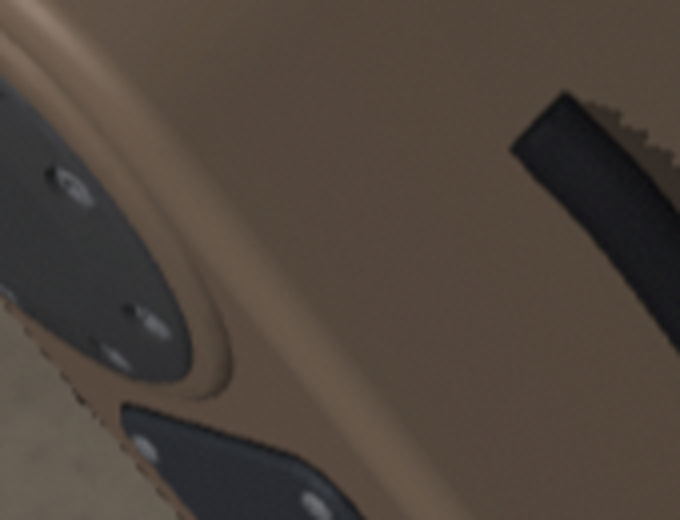

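The arm hides the bar in that picture, so I go by the measured position.

Emit:
{"method": "jog_arm", "body": {
  "motion": [
    [[-0.5, 9.6, 40], 0.077],
    [[-0.5, 9.6, 40], 0.077],
    [[-0.5, 9.6, 40], 0.077]
  ]
}}

```text
t: 3.55
eef_pos: [621.8, -23.0, 65.5]
tcp_rot: [-3.14, 0.001, 0.483]
ft_force: [-0.1, 0.1, 0.2]
opening: 0.452
grip_force: 0.0
```

Emit:
{"method": "jog_arm", "body": {
  "motion": [
    [[0, 8.5, 10], 0.02],
    [[0, 8.5, 20], 0.02],
    [[0, 8.5, 20], 0.02],
    [[0, 8.5, 20], 0.02]
  ]
}}

```text
t: 3.95
eef_pos: [626.0, -30.6, 45.6]
tcp_rot: [-3.141, 0.0, 0.462]
ft_force: [-0.8, 0.6, -0.6]
opening: 0.447
grip_force: 0.0
```

Emit:
{"method": "jog_arm", "body": {
  "motion": [
    [[0, 0, 10], 0],
    [[0, 0, 18.5], 0],
    [[0, 0, 18.5], 0],
    [[0, 0, 18.5], 0]
  ]
}}

```text
t: 4.35
eef_pos: [625.9, -30.8, 26.6]
tcp_rot: [-3.141, 0.001, 0.461]
ft_force: [-0.6, -1.0, -0.2]
opening: 0.452
grip_force: 0.0
```

Emit:
{"method": "jog_arm", "body": {
  "motion": [
    [[0, 0, 0], 0],
    [[0, 0, 0], 0],
    [[0, 0, 0], 0],
    [[0, 0, 0], 0]
  ],
  "grip": 0.86
}}

```text
t: 4.75
eef_pos: [626.1, -30.8, 27.1]
tcp_rot: [-3.142, -0.0, 0.461]
ft_force: [0.9, -0.2, -0.2]
opening: 0.181
grip_force: 0.0
```

Emit:
{"method": "jog_arm", "body": {
  "motion": [
    [[0, 0, 0], 0],
    [[0, 0, 0], 0]
  ],
  "grip": 0.87
}}

```text
t: 4.95
eef_pos: [626.1, -30.8, 27.1]
tcp_rot: [-3.142, -0.0, 0.461]
ft_force: [0.1, 0.3, 1.2]
opening: 0.135
grip_force: 30.0
```

Emit:
{"method": "jog_arm", "body": {
  "motion": [
    [[0, 0, -10], 0],
    [[-3, 0, -20], 0],
    [[-3, 0, -20], 0],
    [[-3, 0, -20], 0]
  ]
}}

```text
t: 5.35
eef_pos: [623.5, -32.3, 47.5]
tcp_rot: [3.141, -0.001, 0.461]
ft_force: [-0.4, -0.3, -2.1]
opening: 0.136
grip_force: 30.0
```

Run:
```python
from h import *
s=[]
for n in ("scene","top"):
    p=read_camera(n);cv2.imwrite(f"pics/b_{n}.png",p["img"]);t=state();s.append(t)
    print(t["eef_pos"].round(1),t["ft_force"].round(2),t["moment"].round(3))
    for r in cut_out("bar",p)[:2]: print(n,round(r["p"],2),r["box"],r["region"].sum())
a=cv2.resize(cv2.imread("pics/b_scene.png")[270:400,120:280],None,fx=2.5,fy=2.5,interpolation=2);b=cv2.resize(cv2.imread("pics/b_top.png")[140:270,140:260],None,fx=2.5,fy=2.5,interpolation=2)
cv2.imwrite("pics/b.png",np.hstack([a,b]))
```

```text
[623.4 -32.2  47.2] [-0.02  0.42 -2.65] [0.001 0.018 0.005]
[623.3 -32.2  46.8] [ 0.52  0.52 -1.73] [0.031 0.068 0.019]
top 0.65 [179.8, 181.8, 207.8, 233.7] 501
top 0.61 [213.8, 144.5, 250.2, 182.6] 910
```

View pics/b.png

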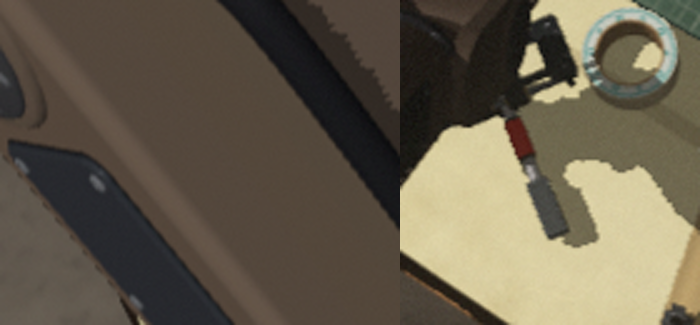

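Emit:
{"method": "jog_arm", "body": {
  "motion": [
    [[-11, 0, -35], 0],
    [[-28, 0, -65], 0],
    [[-47, 0, -86], 0],
    [[-47, 0, -86], 0],
    [[-47, 0, -86], 0]
  ]
}}

```text
t: 6.05
eef_pos: [581.5, -53.2, 133.0]
tcp_rot: [3.141, -0.001, 0.46]
ft_force: [0.7, 0.3, -1.5]
opening: 0.14
grip_force: 30.0
```

```bash
cat > tilt.py <<'E'
from h import *
p=read_camera("top");t=state();e=t["eef_pos"];y=t["tcp_rot"][2];print(e.round(1),y,t["ft_force"].round(2),t["moment"].round(3))
for r in cut_out("bar",p)[:1]:
    m=r["region"];ys,xs=np.nonzero(m);print(r["p"],r["box"],m.sum())
    import sys
    s0=float(sys.argv[1]);z0=float(sys.argv[2]) # dist mouth->pads, pad axis height below tcp
    ax=np.array([np.cos(y),np.sin(y)])
    g=np.r_[e[:2],e[2]-z0]
    for th in (-10,0,10,20,30,42,50,60):
        a=np.radians(th);M=g-s0*np.r_[ax*np.cos(a),np.sin(a)];R=g-(s0-117)*np.r_[ax*np.cos(a),np.sin(a)];print(th,proj(p,M).round(1),proj(p,R).round(1))
    hsv=cv2.cvtColor(p["img"],cv2.COLOR_BGR2HSV);red=(((hsv[...,0]<8)|(hsv[...,0]>172))&(hsv[...,1]>130)&(hsv[...,2]>50))&cv2.dilate(m.astype(np.uint8),np.ones((7,7))).astype(bool)
    ry,rx=np.nonzero(red);print("red",rx.mean(),ry.mean(),len(rx))
    d=np.linalg.svd(np.c_[xs,ys]-[xs.mean(),ys.mean()],full_matrices=False)[2][0];q=(np.c_[xs,ys]-[xs.mean(),ys.mean()])@d;print("ends",[xs.mean(),ys.mean()]+d*q.min(),[xs.mean(),ys.mean()]+d*q.max())
E
python3 tilt.py 163 15
```

```text
[581.5 -53.  132.4] 0.4605764091110156 [-1.28  0.45 -2.61] [-0.024  0.026  0.004]
0.92 [182.2, 187.7, 210.3, 243.3] 443
-10 [201.9 241. ] [186.8 201.4]
0 [204.  243.6] [187.5 202.4]
10 [205.2 244.3] [187.9 202.9]
20 [205.7 243.3] [188.2 202.8]
30 [205.5 240.7] [188.2 202.3]
42 [204.3 235.7] [188.  201.1]
50 [203.  231.3] [187.7 199.9]
60 [200.9 224.9] [187.1 198.1]
red 187.8108108108108 202.6036036036036 111
ends [183.00877398 189.58936452] [205.48421004 244.80289557]
```

The bar moved up level, so the pads hold it against its own weight. I'll tilt it against the fixed top of the press's near lug plate: cap on the plate, then lower the tool. The route stays clear of the handle.

Emit:
{"method": "jog_arm", "body": {
  "motion": [
    [[-20, 0, -50], 0.0],
    [[-60, -3, -100], 0.15],
    [[-110, -5, -118], 0.3],
    [[-150, -7, -118], 0.45],
    [[-165, -7, -118], 0.6]
  ]
}}

```text
t: 6.65
eef_pos: [428.1, -120.5, 251.2]
tcp_rot: [3.142, 0.001, -0.145]
ft_force: [-0.5, -0.6, -2.5]
opening: 0.138
grip_force: 30.0
```

Emit:
{"method": "jog_arm", "body": {
  "motion": [
    [[7, 48, 0], 0.05],
    [[15, 97, 0], 0.1],
    [[22, 146, 0], 0.136],
    [[30.5, 200, 0], 0.136],
    [[30.5, 203, 0], 0.136]
  ]
}}

```text
t: 7.15
eef_pos: [432.7, -330.0, 249.4]
tcp_rot: [3.141, 0.001, -0.278]
ft_force: [-0.0, 0.9, -2.2]
opening: 0.14
grip_force: 30.0
```

```bash
cat > two.py <<'E'
from h import *
import sys
n=sys.argv[1];T=[]
t=state();print(t["t"],t["eef_pos"].round(1),t["tcp_rot"].round(3),t["ft_force"].round(1),t["moment"].round(3))
for c,(x0,y0) in (("scene",(220,165)),("top",(215,165))):
    p=read_camera(c);cv2.imwrite(f"pics/{n}_{c}.png",p["img"]);T.append(cv2.resize(p["img"][y0:y0+150,x0:x0+133],None,fx=3,fy=3,interpolation=2))
cv2.imwrite(f"pics/{n}.png",np.hstack(T))
E
python3 two.py d
```

```text
7.15 [ 432.7 -330.   249.4] [ 3.141e+00  1.000e-03 -2.780e-01] [-0.   0.9 -2.2] [-0.06   0.069  0.009]
```

View pics/d.png

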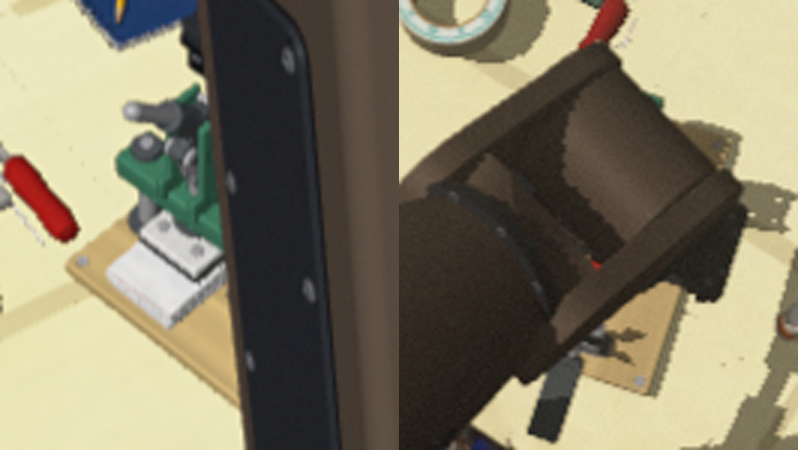

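Top view: the socket shows below the wrist with its mouth end near full-image pixel (265,310). The lug plates are hidden.

```bash
sed -i 's/(-10,0,10,20,30,42,50,60)/(0,10,20,30,36,42,48,55)/' tilt.py; python3 tilt.py 163 15
```

```text
[ 432.4 -325.1  249.7] -0.2759112335752121 [-0.42  0.21 -1.77] [-0.019  0.061 -0.018]
0.61 [257.1, 249.6, 280.7, 310.8] 328
0 [259.3 310.6] [276.4 260.9]
10 [260.2 309.7] [276.5 261. ]
20 [261.6 306.9] [276.8 260.6]
30 [263.7 302.3] [277.3 259.5]
36 [265.1 298.8] [277.7 258.7]
42 [266.7 294.9] [278.1 257.7]
48 [268.4 290.4] [278.6 256.5]
55 [270.5 284.8] [279.2 254.9]
red 279.1 252.8 10
ends [282.48691189 251.89822057] [261.09767182 311.11881429]
```

Emit:
{"method": "jog_arm", "body": {
  "motion": [
    [[15, 0, 0], 0],
    [[27, -3, 0], 0],
    [[27, -3, 10], 0],
    [[27, -3, 18], 0],
    [[27, -3, 18], 0]
  ]
}}

```text
t: 7.85
eef_pos: [458.6, -328.9, 231.3]
tcp_rot: [-3.14, 0.003, -0.275]
ft_force: [-1.0, 0.5, -1.9]
opening: 0.135
grip_force: 30.0
```

Emit:
{"method": "jog_arm", "body": {
  "motion": [
    [[0, 0, 6], 0],
    [[0, 0, 12], 0],
    [[0, 0, 12], 0]
  ]
}}

```text
t: 8.15
eef_pos: [458.8, -329.8, 220.1]
tcp_rot: [-3.141, 0.001, -0.275]
ft_force: [0.5, -0.7, -2.7]
opening: 0.138
grip_force: 30.0
```

Emit:
{"method": "jog_arm", "body": {
  "motion": [
    [[0, 0, 4], 0],
    [[0, 0, 8], 0],
    [[0, 0, 8], 0]
  ]
}}

```text
t: 8.45
eef_pos: [459.1, -329.8, 212.4]
tcp_rot: [-3.141, 0.001, -0.275]
ft_force: [0.3, 0.1, -2.6]
opening: 0.136
grip_force: 30.0
```

Emit:
{"method": "jog_arm", "body": {
  "motion": [
    [[0, 0, 3], 0],
    [[0, 0, 6], 0],
    [[0, 0, 6], 0]
  ]
}}

```text
t: 8.75
eef_pos: [459.1, -329.9, 206.6]
tcp_rot: [-3.141, 0.0, -0.275]
ft_force: [-1.1, -0.5, -0.6]
opening: 0.138
grip_force: 30.0
```

Emit:
{"method": "jog_arm", "body": {
  "motion": [
    [[0, 0, 3], 0],
    [[0, 0, 6], 0],
    [[0, 0, 6], 0]
  ]
}}

```text
t: 9.05
eef_pos: [459.2, -329.9, 200.5]
tcp_rot: [-3.141, 0.0, -0.275]
ft_force: [-1.1, 0.1, -0.9]
opening: 0.142
grip_force: 30.0
```

```bash
python3 tilt.py 163 15
```

```text
[ 459.3 -329.9  200.7] -0.2752156159642305 [-1.63 -0.91 -0.58] [-0.113  0.319 -0.022]
0.85 [259.9, 267.4, 278.6, 301.5] 294
0 [262.9 299.3] [279.1 252.1]
10 [263.6 298.8] [279.2 252.3]
20 [265.  296.3] [279.5 251.9]
30 [266.8 292.2] [279.9 251. ]
36 [268.1 289. ] [280.2 250.2]
42 [269.6 285.3] [280.6 249.3]
48 [271.2 281.1] [281.1 248.1]
55 [273.2 275.8] [281.6 246.7]
red nan nan 0
ends [277.08071051 268.61773258] [265.38489494 296.74422135]tilt.py:12: RuntimeWarning: Mean of empty slice.
  ry,rx=np.nonzero(red);print("red",rx.mean(),ry.mean(),len(rx))
  ret = ret.dtype.type(ret / rcount)
```

Emit:
{"method": "jog_arm", "body": {
  "motion": [
    [[0, 0, 3], 0],
    [[0, 0, 6], 0],
    [[0, 0, 6], 0]
  ]
}}

```text
t: 9.45
eef_pos: [459.3, -329.9, 194.6]
tcp_rot: [-3.141, -0.0, -0.275]
ft_force: [-0.2, -0.0, 0.9]
opening: 0.143
grip_force: 30.0
```

Emit:
{"method": "jog_arm", "body": {
  "motion": [
    [[0, 0, 3], 0],
    [[0, 0, 6], 0],
    [[0, 0, 6], 0]
  ]
}}

```text
t: 9.75
eef_pos: [459.1, -329.8, 188.5]
tcp_rot: [-3.141, 0.001, -0.275]
ft_force: [-1.1, -0.3, 0.7]
opening: 0.136
grip_force: 30.0
```

```bash
sed -i '/hsv=/d;/ry,rx/d' tilt.py; python3 tilt.py 163 15
```

```text
[ 459.1 -329.8  188.6] -0.2752180535655344 [-1.91 -0.91 -0.11] [-0.079  0.277 -0.058]
0.6 [266.8, 267.2, 279.1, 287.6] 178
0 [263.  299.6] [279.  252.9]
10 [263.7 299. ] [279.1 253. ]
20 [265.  296.6] [279.4 252.6]
30 [266.9 292.5] [279.8 251.7]
36 [268.2 289.3] [280.2 250.9]
42 [269.7 285.6] [280.6 250. ]
48 [271.2 281.5] [281.  248.9]
55 [273.2 276.3] [281.6 247.4]
ends [280.03589312 266.49120104] [268.75347322 287.86989765]
```

Pivoted to about 42° with very little force. Now up, and round to the handle, gently.

Emit:
{"method": "jog_arm", "body": {
  "motion": [
    [[0, 0, -15], 0],
    [[0, 0, -40], 0],
    [[0, 0, -70], 0],
    [[-8, -20, -100], -0.1],
    [[-20, -45, -130], -0.2]
  ]
}}

```text
t: 10.35
eef_pos: [452.1, -281.0, 319.4]
tcp_rot: [-3.141, 0.001, -0.072]
ft_force: [-0.1, 0.1, -1.9]
opening: 0.143
grip_force: 30.0
```

Emit:
{"method": "jog_arm", "body": {
  "motion": [
    [[-5, -30, -15], -0.13],
    [[-8, -60, -30], -0.26],
    [[-11, -90, -45], -0.39],
    [[-11, -120, -59], -0.52],
    [[-8, -145, -59], -0.65]
  ]
}}

```text
t: 10.85
eef_pos: [455.1, -134.6, 379.6]
tcp_rot: [3.14, -0.002, 0.58]
ft_force: [0.2, -0.7, -3.2]
opening: 0.137
grip_force: 30.0
```

Emit:
{"method": "jog_arm", "body": {
  "motion": [
    [[20, 12, 0], -0.14],
    [[45, 28, 0], -0.28],
    [[70, 44, 0], -0.42],
    [[90, 57, 0], -0.56],
    [[97, 61, 0], -0.7]
  ]
}}

```text
t: 11.35
eef_pos: [571.4, -134.2, 376.7]
tcp_rot: [-3.14, -0.0, 1.281]
ft_force: [-0.1, 0.5, -1.9]
opening: 0.141
grip_force: 30.0
```

Emit:
{"method": "jog_arm", "body": {
  "motion": [
    [[0, 0, 0], -0.021],
    [[0, 0, 0], -0.021]
  ]
}}

```text
t: 11.55
eef_pos: [569.3, -134.3, 377.5]
tcp_rot: [-3.14, -0.0, 1.293]
ft_force: [-0.8, -1.2, -3.4]
opening: 0.14
grip_force: 30.0
```

```bash
python3 two.py e
python3 - <<'E'
from h import *
a=cv2.imread("pics/e_scene.png")[140:260,200:320];b=cv2.imread("pics/e_top.png")[130:250,200:320]
cv2.imwrite("pics/e2.png",np.hstack([cv2.resize(i,(400,400),interpolation=2) for i in (a,b)]))
for n in ("scene","top"):
    p=read_camera(n);t=state();e=t["eef_pos"];y=t["tcp_rot"][2];ax=np.array([np.cos(y),np.sin(y)]);g=np.r_[e[:2],e[2]-15]
    for r in cut_out("bar",p)[:2]: print(n,round(r["p"],2),r["box"],r["region"].sum())
    for th in (25,35,42,50,60):
        k=np.radians(th);print(th,[proj(p,g-s*np.r_[ax*np.cos(k),np.sin(k)]).round(1).tolist() for s in (163,46)])
    print("tip",proj(p,[531.6,-267.7,237.6]),e,y)
E
```

```text
11.55 [ 569.3 -134.3  377.5] [-3.14  -0.     1.293] [-0.8 -1.2 -3.4] [0.023 0.095 0.06 ]
scene 0.84 [179.7, 186.0, 219.8, 197.9] 247
25 [[266.6, 177.6], [222.5, 187.5]]
35 [[261.6, 190.7], [221.1, 191.5]]
42 [[257.3, 199.7], [219.9, 194.4]]
50 [[251.5, 209.8], [218.1, 197.6]]
60 [[243.2, 221.9], [215.5, 201.4]]
tip [263.65661979 200.87740654] [ 569.15761144 -134.48539622  378.19421607] 1.2930278278642258
top 0.97 [202.4, 166.2, 255.7, 200.4] 593
25 [[263.6, 193.8], [216.2, 172.5]]
35 [[258.0, 194.5], [214.9, 172.9]]
42 [[253.2, 194.5], [213.6, 172.9]]
50 [[247.0, 193.9], [211.9, 172.9]]
60 [[238.2, 192.5], [209.4, 172.6]]
tip [260.5601582  198.48863457] [ 569.29307269 -134.50963548  378.30509056] 1.2939626393258385
```

View pics/e2.png

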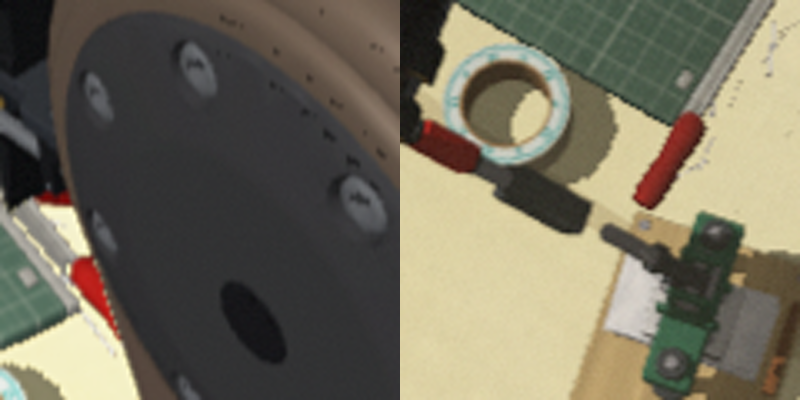

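The top view shows the bar in line with the handle, mouth end at about (254,195) and handle ball at (261.5,199.6) in the full image. Next I check the tilt with a sub-pixel edge of the mouth.

Run:
```python
from h import *
p=read_camera("top");t=state();e=t["eef_pos"];y=t["tcp_rot"][2];print(e.round(1),y)
g=cv2.cvtColor(p["img"],cv2.COLOR_BGR2GRAY).astype(np.float32)
ax=np.array([np.cos(y),np.sin(y)]);G=np.r_[e[:2],e[2]-15];b=np.array([.95,.31])
for th in (36,39,42,45,48):
    k=np.radians(th);u=np.r_[ax*np.cos(k),np.sin(k)];n=np.r_[-ax*np.sin(k),np.cos(k)]
    print(th,[(proj(p,G-s*u+h*n)+b).round(1).tolist() for s,h in ((163,12),(105,12),(68,10),(163,0))])
d=np.array([.88,.475])
w=np.array([-d[1],d[0]])
for s in np.arange(0,64,1.):
    c=np.array([213.5,173.3])+d*s
    row=[float(cv2.remap(g,np.array([[c[0]+w[0]*o]],np.float32),np.array([[c[1]+w[1]*o]],np.float32),1)[0,0]) for o in np.arange(-9,10,1.5)]
    if s%2==0 or 38<s<52: print((c).round(1),[int(v) for v in row])
```

```text
[ 569.4 -134.5  378.3] 1.2946933529338323
36 [[261.1, 194.7], [240.4, 184.1], [226.2, 177.2], [258.3, 194.7]]
39 [[259.3, 194.8], [239.4, 184.3], [225.6, 177.3], [256.3, 194.7]]
42 [[257.3, 194.8], [238.2, 184.4], [224.9, 177.4], [254.2, 194.7]]
45 [[255.2, 194.8], [237.0, 184.5], [224.2, 177.5], [251.9, 194.5]]
48 [[253.0, 194.7], [235.6, 184.5], [223.3, 177.6], [249.6, 194.3]]
[213.5 173.3] [176, 198, 181, 80, 51, 46, 46, 46, 45, 56, 173, 205, 205]
[215.3 174.2] [111, 160, 168, 86, 50, 47, 46, 46, 45, 53, 163, 205, 207]
[217.  175.2] [89, 125, 184, 89, 48, 42, 44, 47, 47, 54, 170, 206, 206]
[218.8 176.2] [93, 104, 172, 87, 47, 46, 46, 46, 47, 60, 186, 207, 208]
[220.5 177.1] [93, 99, 152, 90, 47, 47, 46, 47, 46, 104, 197, 206, 205]
[222.3 178. ] [93, 99, 148, 141, 82, 33, 40, 42, 50, 185, 203, 205, 205]
[224.1 179. ] [96, 105, 152, 161, 118, 61, 56, 58, 98, 198, 203, 205, 207]
[225.8 180. ] [94, 131, 189, 196, 113, 65, 67, 64, 106, 198, 206, 205, 205]
[227.6 180.9] [108, 170, 199, 176, 138, 68, 65, 64, 110, 198, 204, 205, 206]
[229.3 181.9] [165, 198, 190, 175, 95, 64, 66, 64, 97, 
[... 1462 characters left out ...]
56.6 196.6] [201, 201, 186, 182, 182, 181, 167, 189, 187, 202, 207, 206, 208]
[257.5 197. ] [203, 203, 186, 181, 182, 184, 181, 199, 206, 206, 206, 207, 209]
[258.4 197.5] [204, 203, 187, 181, 180, 184, 181, 200, 206, 206, 205, 207, 209]
[259.3 198. ] [204, 203, 190, 180, 181, 171, 161, 184, 206, 206, 206, 206, 209]
[261. 199.] [204, 204, 191, 180, 147, 84, 71, 97, 175, 205, 207, 207, 206]
[262.8 199.9] [204, 204, 191, 183, 129, 73, 70, 68, 153, 206, 207, 206, 207]
[264.5 200.9] [204, 203, 193, 182, 122, 68, 66, 71, 159, 205, 206, 208, 209]
[266.3 201.8] [161, 156, 167, 162, 111, 68, 67, 68, 159, 201, 204, 206, 206]
[268.1 202.8] [146, 137, 140, 148, 101, 66, 67, 64, 125, 156, 166, 169, 182]
```

Emit:
{"method": "jog_arm", "body": {
  "motion": [
    [[-4, 0, 7], 0],
    [[-10, 0, 13], 0],
    [[-15.5, 0, 18.6], 0],
    [[-15.5, 0, 18.6], 0]
  ]
}}

```text
t: 12.3
eef_pos: [565.1, -150.1, 358.2]
tcp_rot: [-3.14, -0.0, 1.295]
ft_force: [0.3, 0.0, -2.8]
opening: 0.14
grip_force: 30.0
```

Emit:
{"method": "jog_arm", "body": {
  "motion": [
    [[-3, 0, 2.7], 0],
    [[-6, 0, 5.4], 0],
    [[-6, 0, 5.4], 0]
  ]
}}

```text
t: 12.6
eef_pos: [563.7, -155.4, 353.6]
tcp_rot: [-3.141, -0.0, 1.296]
ft_force: [0.1, 0.7, -1.9]
opening: 0.142
grip_force: 30.0
```

```bash
cat > pos.py <<'E'
from h import *
p=read_camera("top");s=state();e=s["eef_pos"];r=e[:2]-[512.4,-335.6];c,n=.2714,.9625
print(s["t"],"press xyz",(c*r[0]+n*r[1]).round(1),(-n*r[0]+c*r[1]).round(1),(e[2]-15).round(1),"f",s["ft_force"].round(1),"m",s["moment"].round(2),s["tcp_rot"][2].round(3))
g=cv2.cvtColor(p["img"],cv2.COLOR_BGR2GRAY)
np.set_printoptions(linewidth=250)
M=np.array([[.88,.475],[-.475,.88]])
# rectified strip: along bar axis, 1 px steps
c0=np.array([213.5,173.3])
X,Y=np.meshgrid(np.arange(0,76,2.),np.arange(-9,10,3.))
q=c0+X[...,None]*M[0]+Y[...,None]*M[1]
print((c0[0]+.88*np.arange(0,76,2)).astype(int));print(cv2.remap(g,q[...,0].astype(np.float32),q[...,1].astype(np.float32),1))
E
python3 pos.py
```

```text
12.65 press xyz 187.5 -0.6 338.9 f [ 0.4  0.7 -2.3] m [ 0.    0.07 -0.02] 1.296
[213 215 217 218 220 222 224 225 227 229 231 232 234 236 238 239 241 243 245 246 248 250 252 253 255 257 259 261 262 264 266 268 269 271 273 275 276 278]
[[175 114  91  95  94  95  96  98 111 168 172 174 158  80  70  85 106 106 106 105 169 207 208 207 209 208 208 209 208 210 166 151 136 158 157 157 157 158]
 [ 46 117 194 182 168 153 155 193 203 194 178 137  74  70  78  94  93  88  78 130 151 146 140 134 147 146 159 158 151 179 172 144 144 155 160 152 152 155]
 [ 29  32  83  60  54  52  54  56  56  50  51  50  69  77  84  63  49  46  44  46  47  43  45  47  46  46  45  46  45  95 116 103 109 118  98  56  48  54]
 [ 28  28  28  52  48  46  47  48  49  47  48  41  60  68  68  67  68  52  48  45  46  46  45  46  46  46  44  46  46  51  67  70  68  69  68  70  62  47]
 [ 26  29  34  45  44  45  44  47  46  49  48  50  79  83  88  82  65  46  47  46  47  45  44  46  48  51  50  49  50  61 156 129 154 139 136  54  67  54]
 [ 54 131 148 134 142 149 132 140 150 163 196 208 209 209 210 178  81  60  55  55  63  68  71  74  67  68  70  71 159 203 209 171 198 209 210 212 203 197]
 [ 60 205 209 210 210 211 210 210 210 211 211 210 212 212 210 212 210 211 211 210 211 211 211 211 211 212 211 211 212 211 210 186 182 210 210 215 213 204]]
```

Emit:
{"method": "jog_arm", "body": {
  "motion": [
    [[-3.7, 0, 3.3], 0],
    [[-7.4, 0, 6.7], 0],
    [[-7.4, 0, 6.7], 0]
  ]
}}

```text
t: 12.95
eef_pos: [561.6, -162.7, 346.7]
tcp_rot: [-3.141, -0.0, 1.295]
ft_force: [0.6, -0.7, -1.6]
opening: 0.14
grip_force: 30.0
```

Emit:
{"method": "jog_arm", "body": {
  "motion": [
    [[-3.7, 0, 3.3], 0],
    [[-7.4, 0, 6.7], 0],
    [[-7.4, 0, 6.7], 0]
  ]
}}

```text
t: 13.25
eef_pos: [559.6, -169.8, 340.0]
tcp_rot: [-3.141, -0.0, 1.295]
ft_force: [-0.3, -0.1, -1.6]
opening: 0.141
grip_force: 30.0
```

```bash
python3 pos.py
```

```text
13.3 press xyz 172.6 -0.5 325.3 f [-0.3  0.1 -2.9] m [ 0.02  0.05 -0.05] 1.295
[213 215 217 218 220 222 224 225 227 229 231 232 234 236 238 239 241 243 245 246 248 250 252 253 255 257 259 261 262 264 266 268 269 271 273 275 276 278]
[[ 33  31  32  40  78  95  96  98 112 170 175 177 161  80  70  88 107 107 107 108 171 210 210 210 209 210 212 211 211 213 170 153 137 159 160 159 160 160]
 [ 28  34  33  33  34  61 154 196 205 195 180 138  76  69  74  95  95  95 105 181 186 153 140 149 153 159 160 160 153 163 145 125 124 159 161 155 154 158]
 [ 30  32  34  29  29  28  65  66  54  53  53  55  52  50  49  67 155 171 158  84  51  46  44  45  46  48  46  44  47  45  44  49  55 113  97  56  47  56]
 [ 33  31  35  29  32  31  30  53  48  49  50  47  48  47  49  37  62  67  68  70  64  47  47  46  47  48  46  46  48  47  45  47  48  62  69  68  56  46]
 [ 31  31  34  29  30  30  35  46  46  46  47  48  50  49  49  51  74  71  76  73  60  45  48  45  48  47  48  50  51  50  50  49  50  92 139  55  44  53]
 [ 33  34  32  55  51  90 132 140 150 158 170 167 167 178 195 209 210 214 210 150  75  66  71  62  64  70  68  61  65  65  67  82 186 210 211 212 205 198]
 [ 32  32  31  64  46 145 212 209 212 214 213 213 214 212 214 212 213 213 214 212 213 215 211 214 214 216 213 214 215 214 213 189 183 212 212 218 214 205]]
```

Emit:
{"method": "jog_arm", "body": {
  "motion": [
    [[-3.7, 0, 3.3], 0],
    [[-7.4, 0, 6.7], 0],
    [[-11.1, 0, 10], 0],
    [[-11.1, 0, 10], 0]
  ]
}}

```text
t: 13.7
eef_pos: [556.6, -180.5, 330.0]
tcp_rot: [-3.141, -0.0, 1.295]
ft_force: [0.6, 0.7, -2.1]
opening: 0.141
grip_force: 30.0
```

Emit:
{"method": "jog_arm", "body": {
  "motion": [
    [[-3.7, 0, 3.3], 0],
    [[-6, 0, 5.3], 0],
    [[-6, 0, 5.3], 0]
  ]
}}

```text
t: 14.0
eef_pos: [555.2, -185.9, 325.2]
tcp_rot: [3.142, -0.0, 1.296]
ft_force: [0.2, -0.5, -2.1]
opening: 0.142
grip_force: 30.0
```

```bash
python3 pos.py
```

```text
14.05 press xyz 155.7 -0.6 310.2 f [-0.7  0.6 -2.7] m [-0.    0.02  0.  ] 1.296
[213 215 217 218 220 222 224 225 227 229 231 232 234 236 238 239 241 243 245 246 248 250 252 253 255 257 259 261 262 264 266 268 269 271 273 275 276 278]
[[ 58  34  30  31  31  31  32  32  36 153 176 178 162  81  71  88 107 108 106 107 172 211 212 213 213 213 214 215 214 215 171 157 139 161 162 161 163 163]
 [ 55  30  27  30  34  30  34  33  33  47 105 135  74  71  75  92  95  96 108 183 191 193 192 195 195 167 161 160 155 154 135 116 117 129 133 125 146 160]
 [ 53  31  33  28  31  33  33  34  33  29  34  66  55  56  56  54  52  50  55 104 161 165 159  90  48  45  44  46  46  45  45  46  48  48  44  47  48  59]
 [ 48  28  33  31  32  30  33  32  33  33  33  48  49  48  46  49  50  49  49  43  59  68  67  68  71  52  46  47  46  47  48  46  47  47  47  45  47  47]
 [ 41  28  33  33  34  30  33  36  32  31  31  39  47  49  47  48  48  52  49  50  74  81  94  78  63  46  45  47  46  48  50  48  49  53  51  53  52  54]
 [ 36  32  32  32  34  33  35  34  46  48 115 179 172 174 174 166 160 167 208 214 215 215 214 169  89  75  72  67  61  64  68  61  67  80  85 173 206 201]
 [ 34  29  33  30  34  36  38  32  50  47 160 215 215 214 215 215 213 214 217 216 215 216 215 215 217 217 216 218 215 216 215 192 186 215 214 220 216 209]]
```

Emit:
{"method": "jog_arm", "body": {
  "motion": [
    [[-2.2, 0, 2], 0],
    [[-4.4, 0, 4], 0],
    [[-4.4, 0, 4], 0]
  ]
}}

```text
t: 14.35
eef_pos: [555.4, -187.5, 324.1]
tcp_rot: [3.137, -0.005, 1.297]
ft_force: [3.4, 18.8, 18.4]
opening: 0.141
grip_force: 30.0
```

Emit:
{"method": "jog_arm", "body": {
  "motion": [
    [[-1.5, 0, 1.3], 0],
    [[-3, 0, 2.7], 0],
    [[-3, 0, 2.7], 0]
  ]
}}

```text
t: 14.65
eef_pos: [554.7, -190.5, 321.3]
tcp_rot: [3.136, -0.004, 1.297]
ft_force: [4.6, 19.2, 16.9]
opening: 0.14
grip_force: 32.6
```

```bash
python3 pos.py|head -1
python3 - <<'E'
from h import *
p=read_camera("top");c,s=.2714,.9625;a=np.radians(42)
W=lambda r,h:np.array([512.4+c*(r*np.cos(a)-h*np.sin(a)),-335.6+s*(r*np.cos(a)-h*np.sin(a)),174+r*np.sin(a)+h*np.cos(a)])
for n,r,h in (("mouth top",45,12),("mouth5",50,12),("shoulder top",110,12),("shoulder bot",110,-12),("grip end top",140,10)): print(n,(proj(p,W(r,h))+[.95,.31]).round(1))
E
python3 pos.py | tail -7
```

```text
14.7 press xyz 151.1 -1.3 306.3 f [ 4.1 17.6 17.2] m [ 3.05 -0.58 -0.08] 1.297
mouth top [279.8 207.2]
mouth5 [278.3 206.4]
shoulder top [259.9 196.4]
shoulder bot [253.7 196.1]
grip end top [249.8 191.2]
[[ 59  61  58  33  31  31  33  32  31  31  99 178 161  81  70  88 109 108 108 108 174 212 212 212 214 214 214 215 215 215 172 157 141 162 165 163 162 164]
 [ 59  61  57  33  31  33  32  31  33  33  34  51  63  68  76  94  95  96 105 183 191 193 194 193 194 163 159 161 157 164 149 128 120 131 133 131 148 162]
 [ 60  60  53  31  30  33  33  34  34  33  30  32  45  55  57  55  55  53  61 126 161 173 147  82  49  46  46  45  46  48  45  47  48  43  46  46  45  65]
 [ 59  59  48  28  34  31  33  34  36  33  30  31  35  50  48  48  46  48  50  39  65  70  70  69  65  48  46  47  46  46  48  45  47  47  47  46  48  45]
 [ 61  63  38  30  32  33  32  34  34  33  34  32  33  48  48  47  48  47  56  45  76  79  89  81  70  47  46  46  46  48  48  46  48  51  53  53  53  59]
 [ 60  58  37  32  32  33  33  34  34  39  49 106 172 172 174 163 160 171 209 213 214 215 213 149  80  72  72  63  66  64  66  66  64  82  89 174 206 206]
 [ 59  62  33  33  33  34  34  36  37  35  48 104 215 216 215 215 215 216 216 215 215 217 216 215 216 219 216 217 216 217 216 192 189 215 214 221 217 210]]
```

Firm axial stop at about 25 N. I let go so the bar can settle, then check whether it moves further in.

Emit:
{"method": "jog_arm", "body": {
  "motion": [
    [[0, 0, 0], 0],
    [[0, 0, 0], 0],
    [[0, 0, 0], 0]
  ],
  "grip": 0.7
}}

```text
t: 15.1
eef_pos: [553.3, -192.9, 319.0]
tcp_rot: [3.141, 0.001, 1.296]
ft_force: [-0.2, -0.3, -0.3]
opening: 0.292
grip_force: 0.0
```

```bash
cat > edge.py <<'E'
from h import *
p=read_camera("top");c,s=.2714,.9625
g=cv2.cvtColor(p["img"],cv2.COLOR_BGR2GRAY)
c0=np.array([249.8,191.2]);d=np.array([.868,.497]);w=np.array([-d[1],d[0]])
X,Y=np.meshgrid(np.arange(-12,46,1.),np.arange(-8,9,2.));q=c0+X[...,None]*d+Y[...,None]*w
np.set_printoptions(linewidth=400)
print((c0[0]+d[0]*np.arange(-12,46)).astype(int));print(cv2.remap(g,q[...,0].astype(np.float32),q[...,1].astype(np.float32),1))
print(state()["t"])
for r in cut_out("bar",p)[:1]: print(r["p"],r["box"])
E
python3 edge.py
```

```text
[239 240 241 241 242 243 244 245 246 247 248 248 249 250 251 252 253 254 255 255 256 257 258 259 260 261 261 262 263 264 265 266 267 268 268 269 270 271 272 273 274 274 275 276 277 278 279 280 281 281 282 283 284 285 286 287 287 288]
[[ 71  73  94 106 109 108 109 109 107 107 108 140 199 212 214 213 214 214 214 213 212 213 213 215 215 215 216 214 214 213 208 182 158 158 153 145 140 156 165 167 163 162 162 163 163 164 165 166 151  98  69  71  80  87  81  71  64  58]
 [ 73  84  98 102 100 102 101 102 102 127 187 196 207 207 209 207 208 210 213 209 210 210 212 211 213 211 215 213 213 213 207 185 158 149 140 143 132 147 161 164 162 160 162 161 161 162 163 159 123  70  72  82  85  80  66  56  50  55]
 [ 85  92  96  97  96  95  96 116 157 181 190 191 192 193 192 190 191 191 192 182 172 173 169 168 160 163 154 154 145 144 132 125 109 102  99  97  95  93  89  84  85  79  80  87 105 135 155 160 142  86  53  47  49  51  59  70  66  61]
 [ 91  97  94  93 124 173 178 192 193 194 193 194 194 192 193 195 155 117 101  82  67  61  62  58  58  55  53  47  46  44  45  45  45  44  44  45  47  46  47  47
[... 589 characters left out ...]
  85  81  75  71  70  70  66  56  46  46  46  46  46  47  48  46  51  48  46  47  46  47  49  47  48  49  50  49  50  45  45  49  49  49  61 127 138  54  44  44  48  45  43  45  58  82  98]
 [ 58  56  56  52  50  50  47  41  99 120 123 135 133 145 139 135  78  43  47  46  46  43  45  47  46  45  44  45  46  45  44  43  47  45  49  44  51  46  54  44  74  85 114 163 173 193 203 184 129 102 100  70  64  79  86  91  87  65]
 [ 60  65  65  76  92 154 190 198 211 213 213 214 216 215 215 198 143  90  75 101  90 112 105 118 117 131 133 141 146 148 161 160 174 159 142 143 193 202 206 204 210 216 219 218 215 211 209 197 184 161 123 103  78  62  60  75 108  94]]
15.15
0.55 [234.2, 184.4, 276.0, 208.2]
```

Released, the bar stays put. The mouth edge at about 278 px matches full seating against the collar, first seen at 274.5 px. I regrip at the red grip before throwing.

Emit:
{"method": "jog_arm", "body": {
  "motion": [
    [[-9, 0, 6], 0],
    [[-18, 0, 13], 0],
    [[-28, 0, 20.6], 0],
    [[-28, 0, 20.6], 0],
    [[-28, 0, 20.6], 0]
  ],
  "grip": 0.66
}}

```text
t: 15.7
eef_pos: [545.4, -220.4, 297.6]
tcp_rot: [-3.141, -0.0, 1.295]
ft_force: [-0.3, 0.6, 0.2]
opening: 0.34
grip_force: 0.0
```

Emit:
{"method": "jog_arm", "body": {
  "motion": [
    [[0, 0, 0], 0],
    [[0, 0, 0], 0],
    [[0, 0, 0], 0]
  ],
  "grip": 0.9
}}

```text
t: 16.0
eef_pos: [545.7, -219.7, 298.2]
tcp_rot: [3.141, 0.0, 1.296]
ft_force: [-0.8, -0.0, 0.8]
opening: 0.202
grip_force: 29.8
```

Emit:
{"method": "jog_arm", "body": {
  "motion": [
    [[3.8, 0, 4.3], 0],
    [[7.3, 0, 8.7], 0],
    [[13.9, 0, 17.8], 0],
    [[13.9, 0, 17.8], 0]
  ]
}}

```text
t: 16.4
eef_pos: [549.3, -205.7, 279.0]
tcp_rot: [-3.14, -0.0, 1.297]
ft_force: [-1.9, -2.7, 3.8]
opening: 0.206
grip_force: 30.0
```

Emit:
{"method": "jog_arm", "body": {
  "motion": [
    [[6, 0, 9.6], 0],
    [[11.3, 0, 19.6], 0],
    [[15.9, 0, 29.9], 0],
    [[19.8, 0, 40.5], 0],
    [[19.8, 0, 40.5], 0]
  ]
}}

```text
t: 16.9
eef_pos: [554.8, -186.8, 239.0]
tcp_rot: [-3.141, -0.001, 1.296]
ft_force: [-2.1, -1.0, 6.8]
opening: 0.207
grip_force: 30.0
```

```bash
python3 - <<'E'
from h import *
p=read_camera("top");s=state();print(s["t"],s["eef_pos"].round(1),s["ft_force"].round(1),s["moment"].round(2))
for o in ("bar","press_lever","stack","bar_grip"):
    for r in cut_out(o,p)[:1]: print(o,r["p"],r["box"],r["region"].sum())
c,q=.2714,.9625
for th in (42,30,24,18,10):
    a=np.radians(th);W=lambda r,h:np.array([512.4+c*(r*np.cos(a)-h*np.sin(a)),-335.6+q*(r*np.cos(a)-h*np.sin(a)),174+r*np.sin(a)+h*np.cos(a)])
    print(th,[(proj(p,W(*k))+[.95,.31]).round(1).tolist() for k in ((45,12),(110,12),(140,10),(232,0))])
E
python3 edge.py
```

```text
16.95 [ 554.9 -187.   239.6] [-3.  -0.2  5.4] [-0.17  0.46 -0.03]
bar 0.93 [236.2, 192.4, 271.4, 210.3] 384
press_lever 0.58 [272.9, 200.3, 293.6, 217.5] 166
stack 0.77 [264.3, 211.7, 314.0, 243.9] 459
bar_grip 0.76 [238.6, 194.8, 271.9, 213.6] 342
42 [[279.8, 207.2], [259.9, 196.4], [249.8, 191.2], [215.8, 174.1]]
30 [[276.8, 206.8], [253.9, 196.1], [242.7, 191.1], [206.1, 175.2]]
24 [[275.5, 206.7], [251.6, 196.3], [240.0, 191.4], [203.0, 176.4]]
18 [[274.4, 206.7], [249.7, 196.6], [238.0, 192.0], [201.0, 177.9]]
10 [[273.2, 206.8], [248.0, 197.4], [236.2, 193.2], [200.0, 180.6]]
[239 240 241 241 242 243 244 245 246 247 248 248 249 250 251 252 253 254 255 255 256 257 258 259 260 261 261 262 263 264 265 266 267 268 268 269 270 271 272 273 274 274 275 276 277 278 279 280 281 281 282 283 284 285 286 287 287 288]
[[ 43  71  94 108 110 110 110 111 110 110 111 143 203 215 216 215 215 216 217 215 215 215 218 219 218 219 218 218 217 217 210 184 162 161 153 145 143 158 168 168 165 164 168 167 165 165 168 170 155  95  60  54  56  56  56  59  59  57]
 [ 51  81 100 103 105 105 104 103 103 129 
[... 1177 characters left out ...]
6 146  65  45  50  58  58  54  52  53  51  47  47  48  49  51  50  50  50  51  49  49  47  48  48  49  49  48  51  52  48  48  47  48  47  47  52  47  59  54  59  54  46  44  45  57  66  65]
 [ 45  80 128 136 146 137 131 120 125 124 100  73  56  48  47  47  47  48  49  50  48  48  49  48  48  47  48  52  51  49  49  47  48  50  49  50  51  50  49  47  47  47  70  95 105 106 104 102 103 103  91  65  54  56  56  53  57  56]
 [ 32  48  94 130 133 136 121  96  86  82  77  73  60  50  48  50  50  49  47  49  48  48  49  51  49  50  51  49  47  50  51  47  49  49  45  46  53  75  77 137 203 207 213 204 192 177 200 199 180 138 107  94  69  53  50  58  69  63]]
17.2
0.76 [236.6, 192.6, 272.7, 208.9]
```

Emit:
{"method": "jog_arm", "body": {
  "motion": [
    [[3.1, 0, 10.9], 0],
    [[5.4, 0, 22], 0],
    [[7, 0, 33.2], 0],
    [[7.8, 0, 44.4], 0],
    [[7.8, 0, 44.4], 0]
  ]
}}

```text
t: 17.75
eef_pos: [556.3, -179.2, 193.0]
tcp_rot: [-3.138, -0.002, 1.296]
ft_force: [2.2, 3.8, -7.5]
opening: 0.204
grip_force: 29.9
```

Emit:
{"method": "jog_arm", "body": {
  "motion": [
    [[0, 0, 11.4], 0],
    [[-0.8, 0, 20], 0],
    [[-1.5, 0, 28.2], 0],
    [[-1.5, 0, 28.2], 0]
  ]
}}

```text
t: 18.15
eef_pos: [557.2, -181.7, 167.6]
tcp_rot: [3.139, -0.0, 1.295]
ft_force: [0.3, 3.1, 10.4]
opening: 0.203
grip_force: 30.0
```

Over the dead point (force reversed to −7.5 N) and now against the stop (+10 N). I release the grip to check that it stays, then draw off.

Emit:
{"method": "jog_arm", "body": {
  "motion": [
    [[0, 0, 2], 0],
    [[0, 0, 2], 0]
  ]
}}

```text
t: 18.35
eef_pos: [557.5, -181.9, 166.8]
tcp_rot: [3.138, 0.0, 1.295]
ft_force: [-1.3, 2.0, 18.6]
opening: 0.204
grip_force: 30.1
```

Emit:
{"method": "jog_arm", "body": {
  "motion": [
    [[0, 0, -3], 0],
    [[0, 0, -3], 0],
    [[0, 0, -3], 0]
  ],
  "grip": 0.74
}}

```text
t: 18.65
eef_pos: [556.4, -181.5, 167.7]
tcp_rot: [-3.141, -0.0, 1.296]
ft_force: [-0.7, 0.4, -0.8]
opening: 0.258
grip_force: 0.0
```

Run:
```python
from h import *
p=read_camera("top");s=state();print(s["t"],s["eef_pos"].round(1),s["ft_force"].round(1),s["opening"])
for o in ("bar",): 
    for r in cut_out(o,p)[:1]: print(o,r["p"],r["box"],r["region"].sum())
c,q=.2714,.9625
for th in (42,10,0,-8):
    a=np.radians(th);W=lambda r,h:np.array([512.4+c*(r*np.cos(a)-h*np.sin(a)),-335.6+q*(r*np.cos(a)-h*np.sin(a)),174+r*np.sin(a)+h*np.cos(a)])
    print(th,[(proj(p,W(*k))+[.95,.31]).round(1).tolist() for k in ((45,12),(110,12),(140,10))])
```

```text
18.7 [ 556.4 -181.5  167.7] [-0.  -0.2 -0.5] 0.2601345661200076
bar 0.84 [236.6, 195.8, 269.9, 212.5] 321
42 [[279.8, 207.2], [259.9, 196.4], [249.8, 191.2]]
10 [[273.2, 206.8], [248.0, 197.4], [236.2, 193.2]]
0 [[272.2, 207.1], [247.0, 198.8], [235.6, 195.2]]
-8 [[271.7, 207.6], [247.2, 200.2], [236.3, 197.1]]
```

Emit:
{"method": "jog_arm", "body": {
  "motion": [
    [[0, 0, 0], 0],
    [[0, 0, 0], 0],
    [[0, 0, 0], 0]
  ],
  "grip": 0.9
}}

```text
t: 19.05
eef_pos: [556.5, -181.4, 167.9]
tcp_rot: [-3.141, -0.0, 1.296]
ft_force: [1.2, -0.5, -0.3]
opening: 0.206
grip_force: 30.0
```

Emit:
{"method": "jog_arm", "body": {
  "motion": [
    [[8, 0, 1.1], 0],
    [[20, 0, 2.8], 0],
    [[34, 0, 4.7], 0],
    [[50, 0, 7], 0],
    [[66, 0, 9.2], 0]
  ]
}}

```text
t: 19.55
eef_pos: [574.8, -116.1, 158.6]
tcp_rot: [-3.141, -0.0, 1.296]
ft_force: [-0.0, 0.5, -2.4]
opening: 0.207
grip_force: 30.0
```

Emit:
{"method": "jog_arm", "body": {
  "motion": [
    [[15, -10, -8], 0],
    [[18, -50, -10], 0],
    [[0, -92, -10], 0],
    [[-40, -120, -10], 0],
    [[-80, -145.5, -10], 0]
  ]
}}

```text
t: 20.05
eef_pos: [410.9, -154.2, 169.6]
tcp_rot: [3.141, 0.0, 1.299]
ft_force: [0.7, -2.2, -2.1]
opening: 0.205
grip_force: 30.0
```

Emit:
{"method": "jog_arm", "body": {
  "motion": [
    [[-45, 0, 10], 0],
    [[-90, 0, 25], 0],
    [[-125, 0, 40], 0],
    [[-131, 0, 45], 0],
    [[-131, 0, 45], 0]
  ]
}}

```text
t: 20.55
eef_pos: [376.7, -281.3, 123.7]
tcp_rot: [-3.141, -0.001, 1.294]
ft_force: [-0.2, 0.9, -2.0]
opening: 0.206
grip_force: 30.0
```

```bash
python3 pos.py | head -1
python3 - <<'E'
from h import *
s=state();e=s["eef_pos"];y=s["tcp_rot"][2];print(e)
for n,b in (("scene",(-1.01,1.07)),("top",(.95,.31))):
    p=read_camera(n);b=-np.array(b) if n=="scene" else np.array(b)
    b=np.array([-1.01,1.07]) if n=="scene" else np.array([.95,.31])
    cv2.imwrite(f"pics/k_{n}.png",p["img"])
    for o in ("bar","bar_clip","press_lever"):
        for r in cut_out(o,p)[:1]:
            m=r["region"];ys,xs=np.nonzero(m);print(n,o,round(r["p"],2),np.round(r["box"],1),m.sum())
    for th in (-12,-8,-4,0):
        a=np.radians(th);ax=np.r_[np.cos(y)*np.cos(a),np.sin(y)*np.cos(a),np.sin(a)];G=e-[0,0,16]
        print(th,"mouth",(proj(p,G-117*ax)+b).round(1),"cap",(proj(p,G+83*ax)+b).round(1))
E
```

```text
20.6 press xyz 16.2 145.2 109.1 f [ 0.7  0.  -2. ] m [-0.09  0.08  0.06] 1.295
[ 377.01947655 -280.55638485  124.1062108 ]
scene bar 0.27 [265.6 238.2 291.4 261.4] 302
scene press_lever 0.61 [256.3 205.7 283.9 234.1] 289
-12 mouth [367.  228.4] cap [306. 295.]
-8 mouth [366.9 230.5] cap [305.8 293.7]
-4 mouth [366.7 232.7] cap [305.7 292.3]
0 mouth [366.3 235. ] cap [305.8 290.7]
top bar 0.66 [283.8 275.1 307.9 289.2] 204
top press_lever 0.51 [251.2 198.  292.3 217.2] 328
-12 mouth [308.3 284.9] cap [235. 261.]
-8 mouth [308.6 285.3] cap [234.5 260.7]
-4 mouth [308.8 285.6] cap [234.  260.3]
0 mouth [308.7 285.9] cap [233.8 260. ]
```

Run:
```python
from h import *
a=cv2.imread("pics/k_scene.png")[190:330,250:390];b=cv2.imread("pics/k_top.png")[190:310,220:340]
cv2.imwrite("pics/k.png",np.hstack([cv2.resize(i,(400,400),interpolation=2) for i in (a,b)]))
```

```text
(no output)
```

View pics/k.png

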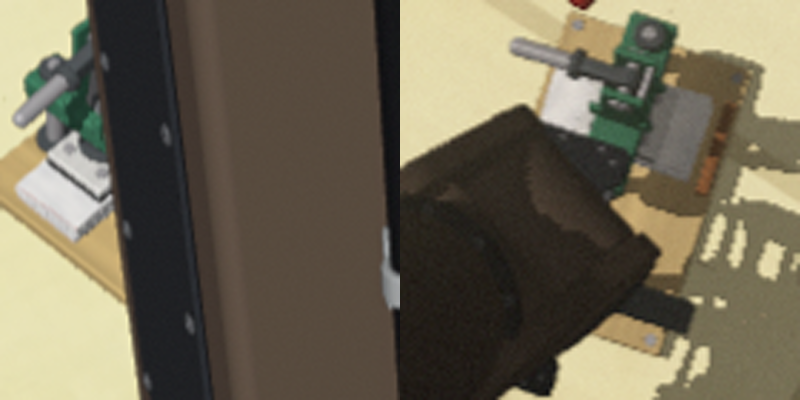

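Top view: the handle is level and down, and the bar lies over the clips with its socket at the lower right. I lower and press.

Emit:
{"method": "jog_arm", "body": {
  "motion": [
    [[0.4, 0, 20], 0],
    [[0.4, 0, 40], 0],
    [[0.4, 0, 44], 0],
    [[0.4, 0, 44], 0]
  ]
}}

```text
t: 21.4
eef_pos: [377.9, -281.4, 79.5]
tcp_rot: [3.141, 0.0, 1.295]
ft_force: [5.6, -1.2, -7.0]
opening: 0.211
grip_force: 30.0
```

Emit:
{"method": "jog_arm", "body": {
  "motion": [
    [[0, 0, 3], 0],
    [[0, 0, 6], 0],
    [[0, 0, 6], 0]
  ]
}}

```text
t: 21.7
eef_pos: [378.1, -281.7, 74.3]
tcp_rot: [3.139, 0.001, 1.296]
ft_force: [5.5, -2.0, 1.6]
opening: 0.206
grip_force: 30.0
```

Emit:
{"method": "jog_arm", "body": {
  "motion": [
    [[0, 0, 2], 0],
    [[0, 0, 4], 0],
    [[0, 0, 4], 0]
  ]
}}

```text
t: 22.0
eef_pos: [378.2, -282.1, 70.8]
tcp_rot: [3.138, 0.002, 1.296]
ft_force: [3.1, -4.1, 4.3]
opening: 0.208
grip_force: 30.0
```

Emit:
{"method": "jog_arm", "body": {
  "motion": [
    [[0, 0, 2], 0],
    [[0, 0, 4], 0],
    [[0, 0, 4], 0]
  ]
}}

```text
t: 22.3
eef_pos: [378.0, -281.9, 66.4]
tcp_rot: [3.139, 0.001, 1.296]
ft_force: [3.8, -4.3, 0.2]
opening: 0.209
grip_force: 30.0
```

Emit:
{"method": "jog_arm", "body": {
  "motion": [
    [[0, 1, 2], 0],
    [[0, 1.5, 4], 0],
    [[0, 1.5, 4], 0]
  ]
}}

```text
t: 22.6
eef_pos: [378.2, -281.8, 63.3]
tcp_rot: [3.141, 0.001, 1.297]
ft_force: [-8.9, -3.4, 29.3]
opening: 0.204
grip_force: 30.0
```

Emit:
{"method": "jog_arm", "body": {
  "motion": [
    [[0, 0, 2], 0],
    [[0, 0, 4], 0],
    [[0, 0, 4], 0]
  ]
}}

```text
t: 22.9
eef_pos: [378.3, -281.8, 60.0]
tcp_rot: [3.141, 0.001, 1.297]
ft_force: [-10.2, 0.0, 39.9]
opening: 0.207
grip_force: 30.0
```

```bash
cat > k.py <<'E'
from h import *
s=state();e=s["eef_pos"];y=s["tcp_rot"][2];print(s["t"],e.round(1),s["ft_force"].round(1),s["moment"].round(2))
p=read_camera("top");b=np.array([.95,.31])
for r in cut_out("bar",p)[:2]: print(round(r["p"],2),np.round(r["box"],1),r["region"].sum())
for z0 in (42,50):
  for th in (-12,-6,0,6):
    a=np.radians(th);ax=np.r_[np.cos(y)*np.cos(a),np.sin(y)*np.cos(a),np.sin(a)];G=np.r_[e[:2],z0];la=np.r_[-np.sin(y),np.cos(y),0]
    q=np.array([proj(p,G-117*ax+i*la+[0,0,12])+b for i in (-12,12)]);q2=np.array([proj(p,G+83*ax+i*la+[0,0,12])+b for i in (-12,12)]);print(z0,th,"mouth",q.round(1).tolist(),"cap",q2.round(1).tolist())
cv2.imwrite("pics/l_top.png",p["img"])
E
python3 k.py
```

```text
22.9 [ 378.3 -281.8   60. ] [-10.2   0.   39.9] [-0.06  1.97  0.03]
0.58 [286.1 276.8 307.7 289.6] 192
42 -12 mouth [[309.0, 281.3], [306.1, 290.2]] cap [[238.8, 258.7], [235.7, 267.2]]
42 -6 mouth [[309.5, 281.9], [306.6, 290.7]] cap [[238.1, 258.2], [235.0, 266.7]]
42 0 mouth [[309.4, 282.3], [306.6, 291.1]] cap [[237.6, 257.7], [234.5, 266.3]]
42 6 mouth [[308.9, 282.6], [306.1, 291.3]] cap [[237.5, 257.4], [234.4, 266.0]]
50 -12 mouth [[309.2, 281.1], [306.3, 290.1]] cap [[238.6, 258.4], [235.5, 266.9]]
50 -6 mouth [[309.6, 281.6], [306.8, 290.6]] cap [[237.8, 257.8], [234.7, 266.4]]
50 0 mouth [[309.6, 282.1], [306.7, 290.9]] cap [[237.4, 257.3], [234.3, 266.0]]
50 6 mouth [[309.1, 282.3], [306.2, 291.1]] cap [[237.3, 257.0], [234.1, 265.7]]
```

Emit:
{"method": "jog_arm", "body": {
  "motion": [
    [[0, -1, -2], 0],
    [[0, -1, -3], 0]
  ]
}}

```text
t: 23.2
eef_pos: [378.1, -281.7, 62.7]
tcp_rot: [3.139, 0.002, 1.296]
ft_force: [-0.7, -0.6, 18.3]
opening: 0.206
grip_force: 30.0
```

Emit:
{"method": "jog_arm", "body": {
  "motion": [
    [[0, 0, 0], 0],
    [[0, 0, 0], 0],
    [[0, 0, 0], 0]
  ],
  "grip": 0.66
}}

```text
t: 23.5
eef_pos: [377.4, -280.8, 60.7]
tcp_rot: [-3.141, -0.001, 1.296]
ft_force: [0.8, 0.0, 0.4]
opening: 0.332
grip_force: 0.0
```

Emit:
{"method": "jog_arm", "body": {
  "motion": [
    [[0, 0, -30], 0],
    [[0, 0, -80], 0],
    [[0, 0, -120], 0],
    [[0, -30, -150], 0],
    [[0, -60, -160], 0]
  ]
}}

```text
t: 24.0
eef_pos: [319.7, -264.9, 223.0]
tcp_rot: [3.139, 0.002, 1.297]
ft_force: [-0.6, -0.5, -0.5]
opening: 0.343
grip_force: 0.0
```

Emit:
{"method": "jog_arm", "body": {
  "motion": [
    [[45, 15, -40], 0],
    [[90, 30, -80], 0],
    [[138, 40, -80], 0],
    [[186, 50, -80], 0],
    [[235, 53, -80], 0]
  ]
}}

```text
t: 24.5
eef_pos: [429.2, -67.0, 301.0]
tcp_rot: [3.141, 0.0, 1.295]
ft_force: [0.9, -0.1, -0.0]
opening: 0.339
grip_force: 0.0
```

Emit:
{"method": "jog_arm", "body": {
  "motion": [
    [[49, 0, 0], 0],
    [[98, 0, 0], 0],
    [[147, 0, 0], 0],
    [[196, 0, 0], 0],
    [[245, 0, 0], 0]
  ]
}}

```text
t: 25.0
eef_pos: [494.9, 169.3, 300.2]
tcp_rot: [-3.141, 0.001, 1.296]
ft_force: [0.8, -0.7, 0.2]
opening: 0.339
grip_force: 0.0
```

```bash
cat > fin.py <<'E'
from h import *
s=state();print(s["t"],s["eef_pos"])
c,q=.2714,.9625
W=lambda x,y,z:np.array([512.4+c*x-q*y,-335.6+q*x+c*y,z])
for n,b in (("scene",[-1.01,1.07]),("top",[.95,.31])):
    p=read_camera(n);cv2.imwrite(f"pics/f_{n}.png",p["img"]);b=np.array(b)
    for o in ("bar","stack","tape","bowl","glue_centre"):
        for r in cut_out(o,p)[:1]:
            m=r["region"];ys,xs=np.nonzero(m);print(n,o,round(r["p"],2),np.round(r["box"],1),m.sum(),xs.mean().round(1),ys.mean().round(1))
    for z in (42,47,53): print(z,"mouth",(proj(p,W(-100.4,145,z))+b).round(1),"grip",(proj(p,W(16.6,145,z))+b).round(1),"cap",(proj(p,W(99.6,145,z))+b).round(1))
    hsv=cv2.cvtColor(p["img"],cv2.COLOR_BGR2HSV);red=((hsv[...,0]<8)|(hsv[...,0]>172))&(hsv[...,1]>130)&(hsv[...,2]>50)
    u=proj(p,W(16.6,145,45));Y,X=np.mgrid[:420,:560];red&=np.hypot(X-u[0],Y-u[1])<25
    ys,xs=np.nonzero(red);print("red",xs.mean(),ys.mean(),len(xs))
E
python3 fin.py
```

```text
25.0 [494.93142693 169.28113648 300.23673988]
42 mouth [362.3 253.7] grip [329.6 284.5] cap [304.3 308.5]
47 mouth [362.6 252.3] grip [329.8 283.2] cap [304.4 307.2]
53 mouth [362.9 250.7] grip [330.  281.6] cap [304.5 305.7]
red nan nan 0
top bar 0.96 [234.7 259.3 307.  288.9] 603 273.7 275.8
top stack 0.92 [262.2 210.4 314.1 242.9] 454 289.7 227.1
top tape 0.84 [212.2 142.1 251.8 181.7] 1017 232.4 163.2
top bowl 0.67 [352.9 206.8 401.6 254.5] 1539 378.0 231.1
top glue_centre 0.49 [343.1 264.  354.8 282.2] 137 347.1 271.7
42 mouth [307.1 287.3] grip [265.3 272.9] cap [235.9 262.8]
47 mouth [307.3 287.2] grip [265.2 272.7] cap [235.7 262.6]
53 mouth [307.4 287.1] grip [265.1 272.5] cap [235.5 262.4]
red 263.84251968503935 272.61417322834643 127fin.py:13: RuntimeWarning: Mean of empty slice.
  ys,xs=np.nonzero(red);print("red",xs.mean(),ys.mean(),len(xs))
  ret = ret.dtype.type(ret / rcount)
```

Emit:
{"method": "jog_arm", "body": {
  "motion": [
    [[30, -36, 0], 0],
    [[63, -72, 0], 0],
    [[96, -108, 0], 0],
    [[130, -142, 0], 0],
    [[164, -176, 0], 0]
  ]
}}

```text
t: 26.1
eef_pos: [369.2, 373.9, 300.9]
tcp_rot: [3.141, -0.001, 1.295]
ft_force: [0.4, 0.3, -0.0]
opening: 0.338
grip_force: 0.0
```

Emit:
{"method": "jog_arm", "body": {
  "motion": [
    [[33, -36, 0], 0],
    [[66, -70, 0], 0],
    [[99, -105, 0], 0],
    [[99, -105, 0], 0]
  ]
}}

```text
t: 26.5
eef_pos: [293.5, 499.8, 300.3]
tcp_rot: [-3.141, -0.001, 1.3]
ft_force: [0.1, -1.1, -0.3]
opening: 0.341
grip_force: 0.0
```

```bash
python3 fin.py | head -12
```

```text
26.5 [293.48556095 499.84102759 300.33910348]
scene bar 0.58 [296.8 251.4 366.5 310.2] 802 336.2 276.8
scene stack 0.74 [254.4 245.7 302.1 274. ] 548 273.3 259.7
scene bowl 0.88 [307.9 163.2 353.9 202.7] 1271 330.2 182.5
scene glue_centre 0.71 [354.9 192.2 369.5 230.6] 350 360.4 213.7
42 mouth [362.3 253.7] grip [329.6 284.5] cap [304.3 308.5]
47 mouth [362.6 252.3] grip [329.8 283.2] cap [304.4 307.2]
53 mouth [362.9 250.7] grip [330.  281.6] cap [304.5 305.7]
red 330.0253807106599 283.38071065989845 197
top bar 0.63 [234.7 260.4 305.2 289.8] 543 273.7 275.7
top stack 0.68 [262.1 209.3 314.3 242.7] 492 289.5 226.2
top tape 0.91 [214.6 141.7 253.2 183.7] 914 233.1 161.8
```

Run:
```python
from h import *
import itertools
c,q=.2714,.9625
W=lambda x,y,z:np.array([512.4+c*x-q*y,-335.6+q*x+c*y,z])
p=read_camera("scene");b=np.array([-1.01,1.07])
for n in range(2):
    for r in cut_out("bar",p)[:1]: print(np.round(r["box"],1))
    p2=p
for dz,th in ((0,0),(3,0),(5.5,-7.6),(5.5,7.6),(11,0)):
    a=np.radians(th);P=[]
    for s,i,h in itertools.product((-117,83),(-12,12),(-12,12)): P.append(proj(p,W(20+s*np.cos(a)-h*np.sin(a),145+i,42+dz+s*np.sin(a)+h*np.cos(a)))+b)
    P=np.array(P);print(dz,th,P.min(0).round(1),P.max(0).round(1))
g=p["img"]
hsv=cv2.cvtColor(g,cv2.COLOR_BGR2HSV)
# dark cap / socket end positions
m=cut_out("bar",p)[0]["region"];ys,xs=np.nonzero(m)
for lo,hi in ((296,308),(345,367)):
    k=(xs>=lo)&(xs<=hi);print(lo,hi,xs[k].mean().round(1),ys[k].mean().round(1))
cv2.imwrite("pics/last.png",g)
```

```text
[299.7 253.1 368.7 309.8]
[299.7 253.1 368.7 309.8]
0 0 [298.7 248.4] [366.3 316. ]
3 0 [298.8 247.6] [366.5 315.3]
5.5 -7.6 [298.7 243.3] [366.8 316.7]
5.5 7.6 [298.7 251. ] [365.9 312.1]
11 0 [298.9 245.4] [367.  313.2]
296 308 305.3 305.3
345 367 354.7 260.1
```

Run:
```python
import cv2,numpy as np
np.set_printoptions(linewidth=300)
g=cv2.cvtColor(cv2.imread("pics/last.png"),cv2.COLOR_BGR2GRAY)
print(g[296:324:1,294:326])
print(); print(g[244:272,340:372])
from h import *
c,q=.2714,.9625
W=lambda x,y,z:np.array([512.4+c*x-q*y,-335.6+q*x+c*y,z])
p=read_camera("scene");b=np.array([-1.01,1.07])
for zz in (42,46,57): print(zz,[(proj(p,W(x,145+i,zz+h))+b).round(1).tolist() for x,i,h in ((103,-12,12),(103,12,12),(103,12,-12),(103,-12,-12),(90,-12,12),(90,12,12))])
```

```text
[[ 93  96 108 115 111 108 106 106 107 109 111 113 115 116 117 117 116  92  70  81  92  96  96  88  81  70  67  70  58  50  53  54]
 [111  93  94 106 115 113 108 107 107 107 109 111 113 115 117 114 100  83  83  90  96  97  95  80  79  64  56  59  50  48  51  58]
 [137 119 105  94 104 112 115 109 108 106  97 107 112 114 112 100  83  86  93  97  97  95  90  79  78  64  47  51  49  38  43  60]
 [148 141 115  98  93  99 112 118 109  88  64  78 107 110  90  84  86  92  96  96  94  90  83  71  71  59  48  49  39  28  39  74]
 [149 147 135 129 110  93  98 108  93  53  25  35  76  87  76  85  93  97  96  94  89  83  72  60  64  55  49  40  31  39  60  95]
 [149 148 148 146 135 113  93  75  52  24  10  12  31  48  64  90  98  98  94  89  84  70  57  75  67  52  40  29  41  63  92 107]
 [148 148 148 149 149 137 101  46  21  13  14  14  13  16  36  68  94  94  89  83  71  50  39  74  67  45  29  39  64  93 109 109]
 [149 148 148 148 150 149 114  45  13  16  14  13  14  13  16  31  64  68  69  69  49  29  26  47  50  40  39  55  95 111 111 110]
 [147 148 149 149 151 150 118  48  12  14  16  15  1
[... 5838 characters left out ...]
6 145]
 [ 71  69  85  94  97  86  61  52  58  66  40  23  23  24  29  33  47  60  99 104 103  98 105 100  92 110 141 147 147 147 147 146]
 [ 70  85  95  98  96  89  68  62  67  60  28  21  23  29  39  47  82  87 102  99  98  98 102 101 103  97 114 142 148 148 146 147]
 [ 86  94  98  95  83  79  69  71  55  33  26  22  28  38  49  59 100 104 105 100  96  98  97  95 105 106 102 114 143 147 147 148]]
42 [[299.1, 303.0], [307.8, 309.9], [307.3, 316.0], [298.7, 309.2], [303.2, 299.1], [311.9, 306.0]]
46 [[299.2, 302.0], [307.9, 308.9], [307.4, 315.0], [298.8, 308.1], [303.3, 298.1], [312.0, 304.9]]
57 [[299.3, 299.0], [308.1, 306.0], [307.6, 312.2], [299.0, 305.3], [303.5, 295.2], [312.3, 302.0]]
```

```bash
python3 -c "
from cell import *
print(job_done())"
```

```text
the job is handed in; nothing more can be done
None
```

The job is handed in: the handle is thrown past its dead point and was seen lying down on its stop, and the bar appears home in both clips. That is judged from the last camera image and the 40 N press; the image put the cap end within about 4 mm of its seat height. The stack showed no clear shift, nor did the bystanders the cameras picked up.

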